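# Pin the forge pan, set its air gate and zero the draught gauge

## Robot

A 6-joint arm with a two-finger parallel gripper is mounted at the origin on the work surface. World frame = base frame: x ahead of the robot, y to its left, z up, the work surface at z = 0. Lengths are in m, angles in rad, forces in N, time in s.
With the tool pointing down it reaches from about 0.2 to 0.875 m from the base axis. Payload 3.4 kg.
Tool frame: the origin (TCP) lies between the finger pads; the fingertips stand 25 mm ahead of it and the grasp point (between the pads) lies 6 mm ahead of it (arm.tip_extent is the distance from the TCP to the fingertips, in m); x points along the fingers, y is the direction in which the jaws open and shut, and the axes are right-handed (so a half turn about x gives the same grasp; the last joint's range is limited). The gripper opens to 94 mm and grips with 3 to 60 N. Pads are 16 mm wide; open, the fingers measure 119 mm over their backs; the gripper's body (75 mm by 177 mm) begins 78 mm behind the grasp point.
Start: joints at [-1.348, 0.276, 1.505, -0, 1.361, -0.121], TCP at [0.194, -0.541, 0.23] pointing down, gripper open.
Joint ranges: [-2.89, 2.89], [-0.75, 2.08], [0.22, 2.7], [-1.18, 4.32], [0.11, 2.71], [-2.7, 2.7]. Speed limits (rad/s): [2.57, 2.57, 3.14, 3.14, 3.14, 3.14].

## Interface

Orientations are given as a unit quaternion [x, y, z, w].
In Python, from plant import telemetry, imaging, sign_off, arm gives the robot as it stands.
- The arm moves only by the tool play_rows, never from a script. Its argument "increments" is a list of rows, each a list of 3 entries, a list of its own where there are three numbers: the shift along the tool's x, y, z in m, then the turn about the tool's x in rad, then the finger opening in m, from 0 to 0.094. A call has 1 to 5 rows; each row shifts and turns the commanded pose from where the row before left it, along the tool's axes as they then stand; what a row does not reach is not made up. A row lasts 1/8 s, in which the tool goes at most 62.5 mm and 10.7 degrees, less where a joint would pass 70% of its speed; a pose out of reach is approached as far as the arm can. A call is refused whole if a number of a shift passes 0.0625 or a number of a turn 0.188, either way. A call with a gripper value outside its range is refused whole. The fingers move at their own pace and stop on an object; "newtons" is the grip in N (left out, the last holds). Time passes only in rows, so rows that do not move let the fingers close. It gives the time, the measured TCP pose, the force and the opening at its end, in the units of the state.
- telemetry.sense(): the state, without advancing time (a new reading comes with each control period).
- imaging.get_image(name): name is "side" or "top"; returns the picture (384x512x3 uint8, blue, green, red); there is no depth.
- imaging.camera_params(name): a dict with "camera_matrix" (3x3 intrinsics, pixels), "extrinsics" (4x4, takes a point from camera to world coordinates). Camera axes: x right, y down, z forward; pixel columns grow to the right and rows downward; lengths in m; the calibration is good to about 2 mm. A picture is of the moment at which its call begins. camera_params takes no time and is no camera call.
- sign_off(): hands the job in, once; it reports no verdict.
The state is a dict: "t": time; "joint_pos": joint angles; "qd": joint speeds; "tau": joint torques, N m; "position": TCP position; "tool_rot": TCP orientation; "wrist_force": force on the tool from outside, world axes, zero at the start; "torque": the same for the moment, N m; "gripper_width": finger opening in m.
Only numpy, scipy, OpenCV 4.12 (cv2) and the standard library are available. Lean on these libraries where they do the work, as an engineer would, in place of code of your own. Each camera call takes 0.05 s, during which the arm holds its last target.

## Task

Get the yard forge ready to light: push every red-handled pin lying on the bench through one of the pan's fork-and-tongue joints from the front, fully home with its cross-bar against the fork (any joint, one pin each; joints left over stay empty), and slide the air-gate blade nose first into the gate's slot until the stripe's leading edge is level with the slot's mouth. When all that is done, turn the knob of the draught gauge until its pointer is on the red zero mark; leave the bottle, tin and tub alone.

Things in the scene. Friction and masses are not known exactly. Their poses are not given: they have to be found in the camera images.
- pin0: loose T-handled pin lying on the bench (absent in some starts): steel shaft 12 mm thick, rounded nose; red cross-bar and square tail. Origin on the shaft axis at the cross-bar's nose-side face; x points to the nose (x = +55 mm). Cross-bar x -10 to 0, 36 wide (y), 12 thick (z); tail 12 x 12, x -38 to -10. Lies level, axis 6 mm above the bench, either way up. 90 g
- pin1: loose T-handled pin lying on the bench (absent in some starts): steel shaft 12 mm thick, rounded nose; red cross-bar and square tail. Origin on the shaft axis at the cross-bar's nose-side face; x points to the nose (x = +55 mm). Cross-bar x -10 to 0, 36 wide (y), 12 thick (z); tail 12 x 12, x -38 to -10. Lies level, axis 6 mm above the bench, either way up. 90 g
- pin2: loose T-handled pin lying on the bench (absent in some starts): steel shaft 12 mm thick, rounded nose; red cross-bar and square tail. Origin on the shaft axis at the cross-bar's nose-side face; x points to the nose (x = +55 mm). Cross-bar x -10 to 0, 36 wide (y), 12 thick (z); tail 12 x 12, x -38 to -10. Lies level, axis 6 mm above the bench, either way up. 90 g
- pin3: loose T-handled pin lying on the bench (absent in some starts): steel shaft 12 mm thick, rounded nose; red cross-bar and square tail. Origin on the shaft axis at the cross-bar's nose-side face; x points to the nose (x = +55 mm). Cross-bar x -10 to 0, 36 wide (y), 12 thick (z); tail 12 x 12, x -38 to -10. Lies level, axis 6 mm above the bench, either way up. 90 g
- pin4: loose T-handled pin lying on the bench (absent in some starts): steel shaft 12 mm thick, rounded nose; red cross-bar and square tail. Origin on the shaft axis at the cross-bar's nose-side face; x points to the nose (x = +55 mm). Cross-bar x -10 to 0, 36 wide (y), 12 thick (z); tail 12 x 12, x -38 to -10. Lies level, axis 6 mm above the bench, either way up. 90 g
- hole0 (a point): mouth of one of five like pin holes along the hearth's front, on the fork's robot-side face, 38 mm above the bench; x points level into it. Hole 15.5 mm wide, 32 mm deep right through fork cheek, brown pan tongue and rear cheek (42 mm wide, top at 54 mm); neighbours 70 mm apart. Open bench in front; pan behind, 70 mm high
- hole1 (a point): mouth of one of five like pin holes along the hearth's front, on the fork's robot-side face, 38 mm above the bench; x points level into it. Hole 15.5 mm wide, 32 mm deep right through fork cheek, brown pan tongue and rear cheek (42 mm wide, top at 54 mm); neighbours 70 mm apart. Open bench in front; pan behind, 70 mm high
- hole2 (a point): mouth of one of five like pin holes along the hearth's front, on the fork's robot-side face, 38 mm above the bench; x points level into it. Hole 15.5 mm wide, 32 mm deep right through fork cheek, brown pan tongue and rear cheek (42 mm wide, top at 54 mm); neighbours 70 mm apart. Open bench in front; pan behind, 70 mm high
- hole3 (a point): mouth of one of five like pin holes along the hearth's front, on the fork's robot-side face, 38 mm above the bench; x points level into it. Hole 15.5 mm wide, 32 mm deep right through fork cheek, brown pan tongue and rear cheek (42 mm wide, top at 54 mm); neighbours 70 mm apart. Open bench in front; pan behind, 70 mm high
- hole4 (a point): mouth of one of five like pin holes along the hearth's front, on the fork's robot-side face, 38 mm above the bench; x points level into it. Hole 15.5 mm wide, 32 mm deep right through fork cheek, brown pan tongue and rear cheek (42 mm wide, top at 54 mm); neighbours 70 mm apart. Open bench in front; pan behind, 70 mm high
- blade: loose steel air-gate blade 110 x 50 x 4 mm lying flat, with a blue upright grip tab. Origin on its underside, in the middle, right below the set line; x points to its nose (x = +55 mm). The set line is the nose-side edge of the yellow stripe across its top. Tab x -50 to -20 mm, 12 mm wide (y), z 4 to 38 mm. 120 g
- slot_mouth (a point): mouth of the air gate's level slot, in the robot-side face of an aluminium block with a dark pipe stub: middle of the slot's floor, 28 mm above the bench; x points level into it. Slot 56 mm wide, 8 high, 70 deep, open at the back; a sill level with its floor, 90 mm wide, stands 30 mm out in front. Block 90 mm wide, top at 52 mm, stub to 78 mm
- dial (a joint): angle of the draught gauge's pointer knob, rad; 0 = pointer on the red zero mark, growing counter-clockwise seen from above; turns stiffly within -2.8 to 2.8 and stays where it is left
- dial_grip (a point): on the knob's upright axis, 59 mm above the bench, at gripping height; turns with the knob. x points along its bar and orange pointer. Bar 34 mm long (x), 12 mm wide (y), 43 to 73 mm above the bench, on a green gauge box 90 x 90 x 36 mm with a white face
- bottle: bystander, leave alone: glass bottle with brass cap, 60 mm wide, 150 mm high; origin at the centre of its underside
- tin: bystander, leave alone: open green tin, 84 mm wide, 85 mm high; origin at the centre of its underside
- tub: bystander, leave alone: closed white tub, 90 mm wide, 65 mm high; origin at the centre of its underside
Mind the look-alikes: they are no part of the job. What is shaped like the pin4 but orange is not meant. What is shaped like the pin1 but green is not meant.

How it is judged:
By the outcome, as a careful person would: the job done as asked, in the order asked, and still so for the second after the job is handed in, with the robot touching nothing.
Of pin0, pin1, pin2, pin3, pin4 only 3 to 5 are there at a start; the rules pass over those that are not, and their reading is None.
At some moment in a run one of pin0, pin1, pin2, pin3, pin4, blade may be knocked a few centimetres aside while the robot is not near it.
Once in a run the grip may slacken for a moment while it holds something.
It also fails if it takes over 210 s, if anything falls off the work surface, if the arm or the gripper's body presses on something with over 40 N, if the wrist force passes 120 N, or if a joint passes its speed limit or range.

## Working session

There is one attempt and no reset: what is moved stays moved. The work goes in short steps, Python scripts to look and compute and a tool call to move; the robot and the scene stay as the last step left them, time stands still between calls to the robot, and variables do not carry over. Pictures are saved under pics/ and viewed, and the job is handed in when it is done.

Besides the shell and the picture viewer there is one more tool, called after "Request:" as name(argument=value, ...) on one line, values as JSON. play_rows: Moves the arm, as the interface text tells. Its arguments: {"type":"object","properties":{"increments":{"type":"array"},"newtons":{"type":"number"}},"required":["increments"]}

```bash
ls; mkdir -p pics; python3 - <<'E'
from plant import telemetry, imaging, arm
import cv2, numpy as np
print(telemetry.sense())
print([a for a in dir(arm) if not a.startswith('_')])
for n in ("top","side"):
    im=imaging.get_image(n); cv2.imwrite(f"pics/{n}0.png",im)
    p=imaging.camera_params(n); print(n,np.round(p["camera_matrix"],2).tolist(),np.round(p["extrinsics"],4).tolist())
E
```

```text
pics
{'t': 0.0, 'joint_pos': array([-1.34797788e+00,  2.76596520e-01,  1.50609931e+00, -3.27674779e-05,
        1.36068928e+00, -1.21002412e-01]), 'qd': array([-0.00165787,  0.00052748, -0.00056739, -0.00030524,  0.00072546,
       -0.00201029]), 'tau': array([ 7.86764667e-04, -4.04583514e+01, -2.37228906e+01,  7.01080891e-02,
        3.44161293e-02, -1.17077575e-04]), 'position': array([ 0.1936938 , -0.54085212,  0.22961731]), 'tool_rot': array([-0.6966396 , -0.12159584,  0.69672672, -0.12033118]), 'wrist_force': array([ 0.39296184, -0.33048652,  0.74945868]), 'torque': array([0.01345725, 0.00435091, 0.01356995]), 'gripper_width': 0.093658283716344}
['MotionError', 'tip_extent']
top [[482.59, 0.0, 262.49], [0.0, 482.59, 184.45], [0.0, 0.0, 1.0]] [[-0.0245, -0.9785, 0.2049, 0.2109], [-0.9997, 0.0237, -0.0064, 0.0294], [0.0014, -0.205, -0.9788, 1.4042], [0.0, 0.0, 0.0, 1.0]]
side [[384.61, 0.0, 252.56], [0.0, 384.61, 189.25], [0.0, 0.0, 1.0]] [[-0.7932, -0.3518, 0.497, 0.0144], [-0.6089, 0.4602, -0.6461, 0.6757], [-0.0014, -0.8152, -0.5792, 0.6357], [0.0, 0.0, 0.0, 1.0]]
```

View pics/top0.png

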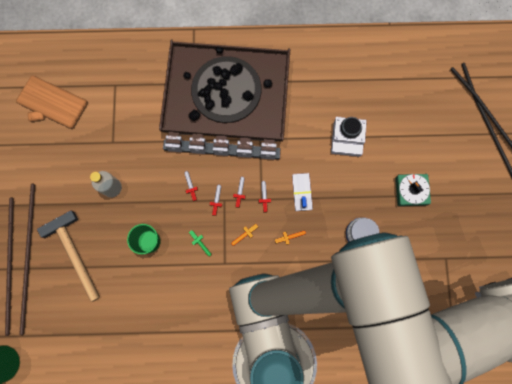

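View pics/side0.png

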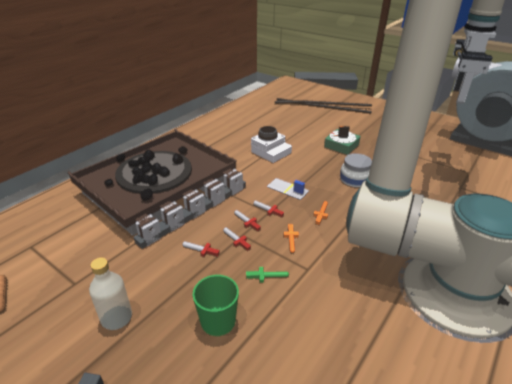

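Four red pins (top view at about (190,186), (216,200), (240,192), (264,196)) lie with their noses towards the hearth. The orange (245,233), (290,237) and green (200,242) pieces are look-alikes. The blade is at (302,192), the gate at (350,135) and the dial at (414,190). I'll enlarge to confirm.

```bash
python3 - <<'E'
import cv2
im=cv2.imread("pics/top0.png")
c=im[120:260,150:350]; cv2.imwrite("pics/c1.png",cv2.resize(c,None,fx=4,fy=4,interpolation=cv2.INTER_CUBIC))
c=im[100:220,310:450]; cv2.imwrite("pics/c2.png",cv2.resize(c,None,fx=4,fy=4,interpolation=cv2.INTER_CUBIC))
im=cv2.imread("pics/side0.png")
c=im[150:270,120:320]; cv2.imwrite("pics/c3.png",cv2.resize(c,None,fx=4,fy=4,interpolation=cv2.INTER_CUBIC))
E
```

```text
(no output)
```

View pics/c1.png

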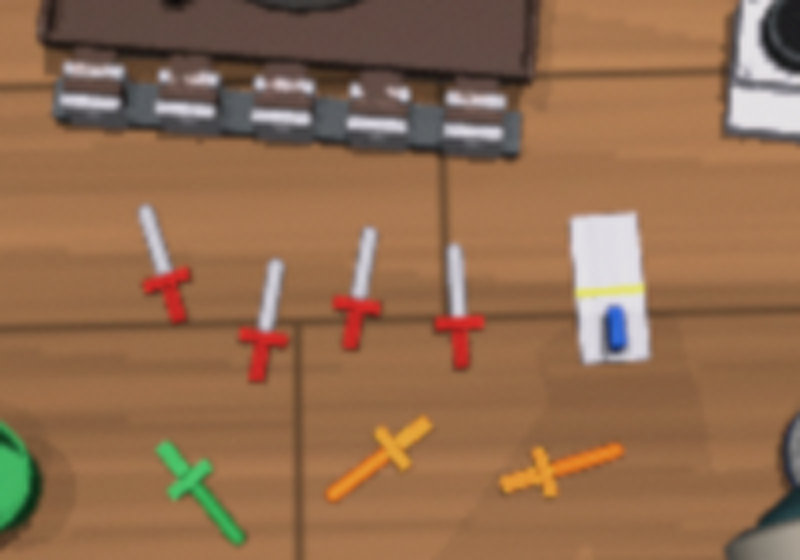

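View pics/c2.png

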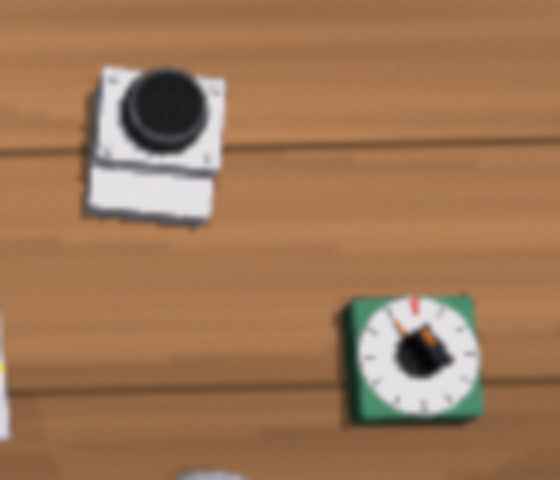

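View pics/c3.png

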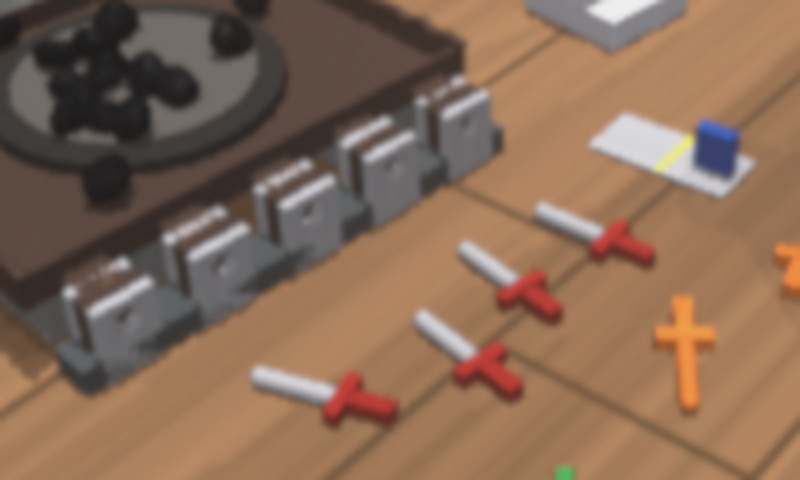

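```bash
python3 - <<'E'
import cv2
im=cv2.imread("pics/top0.png")
c=im[125:165,158:288]; cv2.imwrite("pics/c4.png",cv2.resize(c,None,fx=6,fy=6,interpolation=cv2.INTER_NEAREST))
im=cv2.imread("pics/side0.png")
c=im[165:250,130:250]; cv2.imwrite("pics/c5.png",cv2.resize(c,None,fx=6,fy=6,interpolation=cv2.INTER_NEAREST))
E
```

```text
(no output)
```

View pics/c4.png

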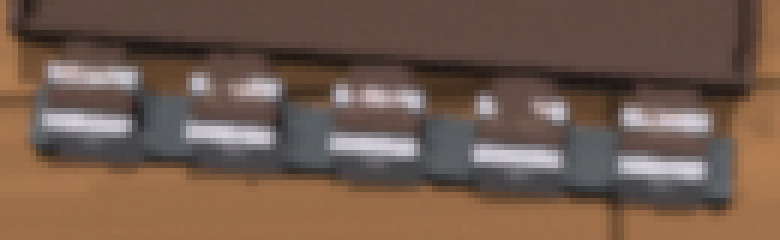

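View pics/c5.png

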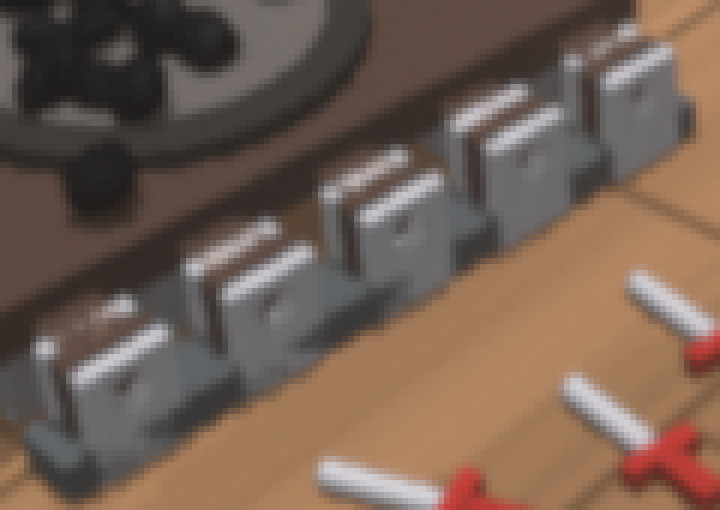

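```bash
cat > h.py <<'E'
import numpy as np, cv2
from plant import telemetry, imaging
from scipy.spatial.transform import Rotation as R
P={n:imaging.camera_params(n) for n in("top","side")}
def ray(n,uv):
    K,E=P[n]["camera_matrix"],P[n]["extrinsics"]
    uv=np.atleast_2d(np.asarray(uv,float)); d=np.c_[uv,np.ones(len(uv))]@np.linalg.inv(K).T@E[:3,:3].T
    return E[:3,3],d
def onz(n,uv,z):
    o,d=ray(n,uv); return o+d*((z-o[2])/d[:,2])[:,None]
def proj(n,X):
    K,E=P[n]["camera_matrix"],P[n]["extrinsics"]
    c=(np.atleast_2d(X)-E[:3,3])@E[:3,:3]; p=c@np.asarray(K).T; return p[:,:2]/p[:,2:]
_k=[0]
def snap(n):
    im=imaging.get_image(n); return im
def save(name,im,box=None,f=4):
    if box: x0,y0,x1,y1=box; im=im[y0:y1,x0:x1]
    cv2.imwrite("pics/"+name,cv2.resize(im,None,fx=f,fy=f,interpolation=cv2.INTER_CUBIC))
def pose():
    s=telemetry.sense(); r=R.from_quat(s["tool_rot"]); return s,np.array(s["position"]),r
def yaw(r):  # world heading of tool y axis
    y=r.as_matrix()[:,1]; return np.arctan2(y[1],y[0])
def redmask(im):
    h=cv2.cvtColor(im,cv2.COLOR_BGR2HSV).astype(int)
    return (((h[...,0]<6)|(h[...,0]>172))&(h[...,1]>150)&(h[...,2]>90)).astype(np.uint8)
E
python3 - <<'E'
from h import *
im=cv2.imread("pics/top0.png"); 
hsv=cv2.cvtColor(im,cv2.COLOR_BGR2HSV)
m=((hsv[...,1]<70)&(hsv[...,2]>130)).astype(np.uint8); m[:135]=0;m[165:]=0;m[:,:155]=0;m[:,285:]=0
n,l,st,c=cv2.connectedComponentsWithStats(m)
pts=[]
for i in range(1,n):
    if st[i,4]>15: print(st[i],c[i].round(2),onz("top",c[i],0.054)[0].round(4)); 
s,p,r=pose(); print("toolR\n",r.as_matrix().round(3),yaw(r))
im=cv2.imread("pics/side0.png")
hsv=cv2.cvtColor(im,cv2.COLOR_BGR2HSV)
m=((hsv[...,1]<70)&(hsv[...,2]>165)).astype(np.uint8); m[:165]=0;m[240:]=0;m[:,:130]=0;m[:,250:]=0
n,l,st,c=cv2.connectedComponentsWithStats(m)
for i in range(1,n):
    if st[i,4]>10: print(st[i],c[i].round(2),onz("side",c[i],0.054)[0].round(4))
E
```

```text
[165 135  16   5  56] [172.55 137.05] [0.6411 0.2795 0.054 ]
[196 138   9   4  28] [199.96 139.43] [0.632  0.1996 0.054 ]
[213 139  16   4  47] [220.53 140.81] [0.6264 0.1397 0.054 ]
[165 143  15   5  48] [172.04 145.19] [0.6165 0.2807 0.054 ]
[246 142   7   3  17] [249.29 142.94] [0.6179 0.056  0.054 ]
[261 143  16   4  57] [268.86 144.49] [ 0.6118 -0.0008  0.054 ]
[189 145  15   4  49] [195.35 146.82] [0.6099 0.2129 0.054 ]
[213 147  15   4  49] [219.55 148.69] [0.6026 0.1427 0.054 ]
[236 149  16   4  50] [243.5  150.62] [0.5951 0.0732 0.054 ]
[261 151  15   4  52] [268.  152.5] [0.5878 0.0023 0.054 ]
toolR
 [[-0.     0.337 -0.941]
 [ 0.002 -0.941 -0.337]
 [-1.    -0.002 -0.   ]] -1.2270283967097426
[231 172  12   7  25] [236.44 175.12] [5.897e-01 5.000e-04 5.400e-02]
[206 180  11   7  22] [210.45 182.77] [0.6212 0.0715 0.054 ]
[212 183  11   7  23] [217.04 186.04] [0.597  0.0723 0.054 ]
[187 191  10   5  14] [191.14 193.29] [0.6282 0.1371 0.054 ]
[190 194  13   8  30] [196.13 197.73] [0.6045 0.1431 0.054 ]
[161 204  11   7  17] [165.88 207.18] [0.6361 0.2161 0.054 ]
[168 206  14   9  32] [174.19 210.  ] [0.6117 0.2114 0.054 ]
[234 210  15  11  59] [241.64 214.9 ] [0.4698 0.1265 0.054 ]
[143 220  15   9  39] [149.67 223.77] [0.6189 0.2815 0.054 ]
[224 227  15  13  70] [231.07 232.81] [0.4488 0.1906 0.054 ]
```

```bash
cat >> h.py <<'E'
def pins(n,im,zc=0.008):
    """list of pin poses: origin(x,y), heading, length, tail end; from red comp + adjoining steel"""
    h=cv2.cvtColor(im,cv2.COLOR_BGR2HSV).astype(int)
    rm=redmask(im); 
    st=((h[...,1]<75)&(h[...,2]>120)).astype(np.uint8)
    k,l,s,c=cv2.connectedComponentsWithStats(rm,connectivity=8); out=[]
    for i in range(1,k):
        if s[i,4]<25: continue
        d=cv2.dilate((l==i).astype(np.uint8),np.ones((3,3)),iterations=2)
        k2,l2,s2,c2=cv2.connectedComponentsWithStats(st)
        best=None
        for j in range(1,k2):
            if 8<s2[j,4]<160 and (d[l2==j]).any():
                if best is None or s2[j,4]>s2[best,4]: best=j
        rw=onz(n,np.argwhere(l==i)[:,::-1],zc)[:,:2]
        if best is None: out.append((c[i].round(1),rw.mean(0).round(4),None)); continue
        sw=onz(n,np.argwhere(l2==best)[:,::-1],zc)[:,:2]
        v=sw.mean(0)-rw.mean(0); v/=np.linalg.norm(v)
        # refine axis: line through steel + red (crossbar symmetric)
        A=np.r_[sw,rw]; m=A.mean(0); w,V=np.linalg.eigh(np.cov((A-m).T)); a=V[:,1]*np.sign(V[:,1]@v)
        t=(A-m)@a; tr=(rw-m)@a; ts=(sw-m)@a
        lat=((A-m)@[-a[1],a[0]]).mean()
        o=m+a*((t.min()+38e-3+t.max()-55e-3)/2)
        out.append((c[i].round(1),o.round(4),round(float(np.arctan2(a[1],a[0])),3),round(float(t.max()-t.min()),4),round(float(np.arctan2(v[1],v[0])),3)))
    return sorted(out,key=lambda o:-o[1][1])
E
python3 - <<'E'
from h import *
for n in("top","side"):
    im=cv2.imread(f"pics/{n}0.png")
    for o in pins(n,im): print(n,o)
# holes fit: average both
T=np.array([[.6165,.2807],[.6099,.2129],[.6026,.1427],[.5951,.0732],[.5878,.0023]])
S=np.array([[.6189,.2815],[.6117,.2114],[.6045,.1431],[.597,.0723],[.5897,.0005]])
for Q in (T,S,(T+S)/2):
    c=Q.mean(0);u,s,v=np.linalg.svd(Q-c);d=v[0]*np.sign(-v[0][1]); h=np.array([-d[1],d[0]])
    print("row ctr",c.round(4),"heading",np.arctan2(h[1],h[0]).round(4),((Q-c)@d).round(4),((Q-c)@h).round(4))
    print("mouths",[ (c+h*-.004+d*.07*k).round(4).tolist() for k in(-2,-1,0,1,2)])
E
```

```text
top (array([192.2, 192.6]), array([0.4974, 0.232 ]), 0.299, 0.0932, 0.295)
top (array([214.9, 206.9]), array([0.4544, 0.1586]), -0.178, 0.0913, -0.181)
top (array([238.3, 198.7]), array([0.4767, 0.0896]), -0.185, 0.0916, -0.188)
top (array([264.4, 203.4]), array([0.4602, 0.0165]), 0.042, 0.0903, 0.034)
side (array([209.3, 250.2]), array([0.4991, 0.2328]), 0.285, 0.0939, 0.294)
side (array([242.2, 242.4]), array([0.4546, 0.1594]), -0.188, 0.0951, -0.179)
side (array([252.5, 223.5]), array([0.4775, 0.0905]), -0.194, 0.0956, -0.184)
side (array([275.3, 210.6]), array([0.4626, 0.0164]), 0.023, 0.0917, 0.031)
row ctr [0.6024 0.1424] heading -0.1033 [-0.1391 -0.0709 -0.0004  0.0695  0.1408] [-0.0002  0.0002  0.0002 -0.0001 -0.0001]
mouths [[0.6128, 0.282], [0.6056, 0.2124], [0.5984, 0.1428], [0.5912, 0.0731], [0.584, 0.0035]]
row ctr [0.6044 0.1418] heading -0.1039 [-0.1405 -0.07   -0.0013  0.0698  0.142 ] [-0.      0.0001  0.     -0.0001  0.0001]
mouths [[0.6149, 0.2814], [0.6076, 0.2118], [0.6004, 0.1422], [0.5931, 0.0726], [0.5859, 0.0029]]
row ctr [0.6034 0.1421] heading -0.1036 [-0.1398 -0.0705 -0.0009  0.0697  0.1414] [-0.0001  0.0001  0.0001 -0.0001  0.    ]
mouths [[0.6139, 0.2817], [0.6066, 0.2121], [0.5994, 0.1425], [0.5922, 0.0728], [0.5849, 0.0032]]
```

Measurements agree in both views to about 2 mm. Pins are 91–96 mm long against 93 nominal, hole spacing is 70 mm and the hole heading is -0.1036. The rightmost pin goes first, into the rightmost hole.

```bash
cat >> h.py <<'E'
def plan(tgt,heading=None):
    """print turn needed so jaws are across heading, and tool shifts AFTER that turn to reach tgt"""
    s,p,r=pose(); cur=yaw(r)+np.pi/2
    if heading is None: heading=cur
    turn=-((heading-cur+np.pi/2)%np.pi-np.pi/2)
    hd=np.array([np.cos(heading),np.sin(heading),0]); rt=np.array([hd[1],-hd[0],0])
    d=np.array(tgt)-p
    # if half-turn grasp, axes flip; handled only for same side
    full=-((heading-cur+np.pi)%(2*np.pi)-np.pi)
    print("t",round(s["t"],2),"pos",p.round(4),"hd",round(float(cur),4),"turn(mod pi)",round(float(turn),3),"turn(full)",round(float(full),3),
      "shift after full turn x,y,z:",[round(float(v),4) for v in (-d[2],d@rt,-d@hd)],"w",round(float(s["gripper_width"]),4),"F",np.round(s["wrist_force"],1))
E
python3 -c "
from h import *
import numpy as np
h=.034;plan([.4614-.024*np.cos(h),.0165-.024*np.sin(h),.12],h)"
```

```text
t 0.1 pos [ 0.1937 -0.5409  0.2297] hd 0.3438 turn(mod pi) 0.31 turn(full) 0.31 shift after full turn x,y,z: [0.1097, -0.548, -0.2625] w 0.0939 F [ 0.5  0.8 -0.4]
```

Request:
play_rows(increments=[[[0,0,0],0.155,0.05],[[0,0,0],0.155,0.05],[[0,-0.055,-0.026],0,0.05],[[0,-0.055,-0.026],0,0.05],[[0,-0.055,-0.026],0,0.05]], newtons=40)

```text
t: 0.72
position: [0.2665, -0.372, 0.23]
tool_rot: [0.707, 0.012, -0.707, 0.011]
wrist_force: [1.0, 0.1, 0.3]
gripper_width: 0.0512
```

Request:
play_rows(increments=[[[0,-0.055,-0.026],0,0.05],[[0,-0.055,-0.026],0,0.05],[[0,-0.055,-0.026],0,0.05],[[0,-0.055,-0.026],0,0.05],[[0,-0.055,-0.026],0,0.05]])

```text
t: 1.35
position: [0.3871, -0.0927, 0.2304]
tool_rot: [0.707, 0.012, -0.707, 0.012]
wrist_force: [1.4, -0.3, -0.2]
gripper_width: 0.0495
```

```bash
python3 -c "
from h import *
import numpy as np
h=.034;plan([.4614-.024*np.cos(h),.0165-.024*np.sin(h),.12],h)"
```

```text
t 1.35 pos [ 0.3871 -0.0927  0.2304] hd 0.0334 turn(mod pi) -0.001 turn(full) -0.001 shift after full turn x,y,z: [0.1104, -0.1066, -0.0539] w 0.0495 F [ 1.4 -0.3 -0.2]
```

Request:
play_rows(increments=[[[0,-0.0533,-0.027],0,0.05],[[0,-0.0533,-0.027],0,0.05],[[0.05,0,0],0,0.05],[[0.05,0,0],0,0.05],[[0,0,0],0,0.05]])

```text
t: 1.98
position: [0.4337, 0.0145, 0.1275]
tool_rot: [-0.704, -0.013, 0.71, -0.012]
wrist_force: [-0.1, -0.1, 0.6]
gripper_width: 0.0501
```

```bash
python3 -c "
from h import *
import numpy as np
h=.034;plan([.4614-.024*np.cos(h),.0165-.024*np.sin(h),.0265],h)
for n in('top','side'):
    im=snap(n); 
    for o in pins(n,im): print(n,o)
    save(n+'1.png',im,(180,110,330,240))"
```

```text
t 1.98 pos [0.4337 0.0145 0.1275] hd 0.0345 turn(mod pi) 0.001 turn(full) 0.001 shift after full turn x,y,z: [0.101, -0.0011, -0.0037] w 0.0501 F [-0.1 -0.1  0.6]
top (array([192.3, 192.6]), array([0.4974, 0.2318]), 0.304, 0.0932, 0.302)
top (array([214.8, 206.8]), array([0.4544, 0.1586]), -0.181, 0.0913, -0.183)
side (array([209.3, 250.2]), array([0.4991, 0.233 ]), 0.293, 0.0939, 0.306)
side (array([242.3, 242.3]), array([0.4546, 0.1593]), -0.182, 0.0951, -0.167)
side (array([252.5, 223.6]), array([0.4775, 0.0906]), -0.193, 0.0956, -0.179)
side (array([274.6, 210.8]), array([0.4626, 0.0176]), -0.012, 0.0921, -0.004)
```

View pics/side1.png

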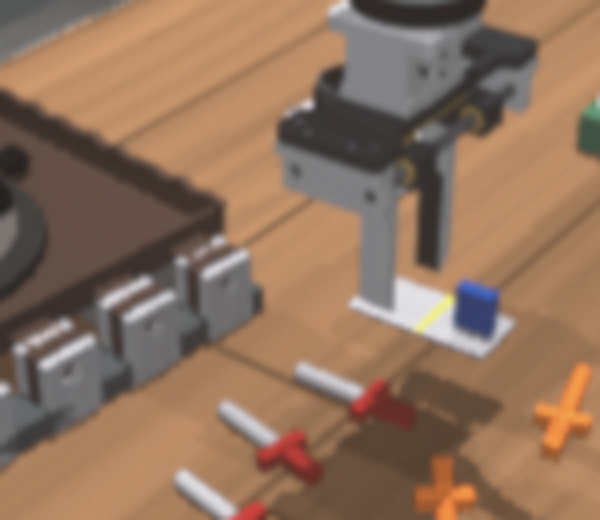

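Request:
play_rows(increments=[[[0.04,-0.001,-0.0035],0,0.05],[[0.04,0,0],0,0.05],[[0.02,0,0],0,0.05],[[0,0,0],0,0.05]])

```text
t: 2.58
position: [0.4417, 0.0143, 0.0312]
tool_rot: [0.707, 0.012, -0.707, 0.012]
wrist_force: [-0.5, -0.2, 0.2]
gripper_width: 0.0502
```

```bash
python3 -c "
from h import *
import numpy as np
h=.034;plan([.4614-.024*np.cos(h),.0165-.024*np.sin(h),.0265],h)
im=snap('side'); save('side2.png',im,(220,150,340,240),6)"
```

```text
t 2.58 pos [0.4417 0.0143 0.0312] hd 0.033 turn(mod pi) -0.001 turn(full) -0.001 shift after full turn x,y,z: [0.0047, -0.0015, 0.0043] w 0.0502 F [-0.5 -0.2  0.2]
```

View pics/side2.png

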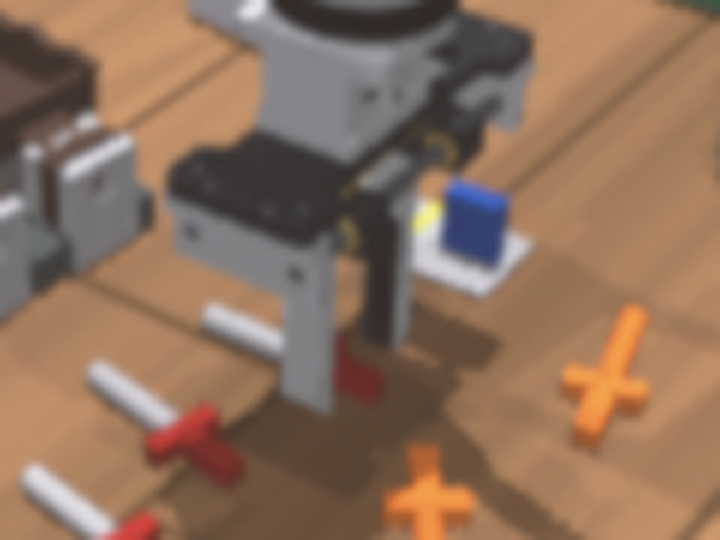

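Request:
play_rows(increments=[[[0,-0.0015,0.0043],0,0.05],[[0.0045,0,0],0,0.05],[[0,0,0],0,0.02],[[0,0,0],0,0.0],[[0,0,0],0,0.0]])

```text
t: 3.25
position: [0.4364, 0.0162, 0.026]
tool_rot: [0.707, 0.012, -0.707, 0.012]
wrist_force: [-0.8, -0.3, 0.5]
gripper_width: 0.0235
```

Request:
play_rows(increments=[[[0,0,0],0,0.0],[[0,0,0],0,0.0]])

```text
t: 3.5
position: [0.4363, 0.0162, 0.0259]
tool_rot: [-0.707, -0.012, 0.707, -0.012]
wrist_force: [0.1, -0.4, 0.3]
gripper_width: 0.0115
```

```bash
python3 -c "
from h import *
import numpy as np
h=.034;plan([.4614-.024*np.cos(h),.0165-.024*np.sin(h),.0265],h)
im=snap('side'); save('side3.png',im,(220,150,340,240),6)"
```

```text
t 3.5 pos [0.4363 0.0162 0.0259] hd 0.0338 turn(mod pi) -0.0 turn(full) -0.0 shift after full turn x,y,z: [-0.0006, 0.0006, -0.0011] w 0.0115 F [ 0.1 -0.4  0.3]
```

View pics/side3.png

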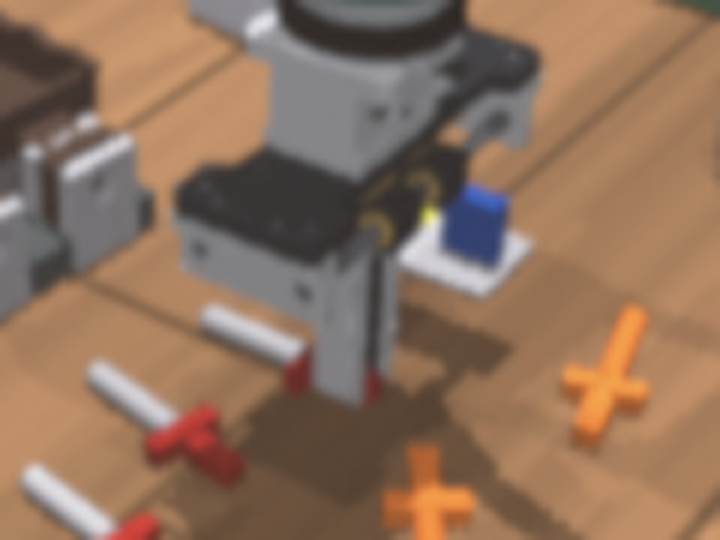

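```bash
cat >> h.py <<'E'
HH=-0.1036; hv=np.array([np.cos(HH),np.sin(HH),0]); rv=np.array([hv[1],-hv[0],0])
HOLES=np.array([[.6139,.2817],[.6066,.2121],[.5994,.1425],[.5922,.0728],[.5849,.0032]])
def planhole(i,back,z):
    plan(np.r_[HOLES[i],z]-hv*back,HH)
E
python3 -c "
from h import *
planhole(4,.094,.0579)"
```

```text
t 3.55 pos [0.4363 0.0162 0.0259] hd 0.0338 turn(mod pi) 0.137 turn(full) 0.137 shift after full turn x,y,z: [-0.032, -0.0024, -0.0551] w 0.0112 F [0.5 0.5 0.1]
```

Request:
play_rows(increments=[[[-0.032,0,0],0,0.0],[[0,0,0],0.137,0.0],[[0,-0.0024,-0.0275],0,0.0],[[0,0,-0.0275],0,0.0],[[0,0,0],0,0.0]])

```text
t: 4.18
position: [0.4931, 0.0126, 0.0579]
tool_rot: [0.707, -0.037, -0.706, -0.036]
wrist_force: [-0.3, 0.1, -0.6]
gripper_width: 0.0117
```

```bash
python3 -c "
from h import *
planhole(4,.094,.0579)
im=snap('side'); save('side4.png',im,(210,140,310,220),7)
im=snap('top'); save('top4.png',im,(230,120,310,190),8)"
```

```text
t 4.17 pos [0.4931 0.0126 0.0579] hd -0.1034 turn(mod pi) 0.0 turn(full) 0.0 shift after full turn x,y,z: [0.0, -0.0001, 0.0017] w 0.0117 F [-0.3  0.1 -0.6]
```

View pics/side4.png

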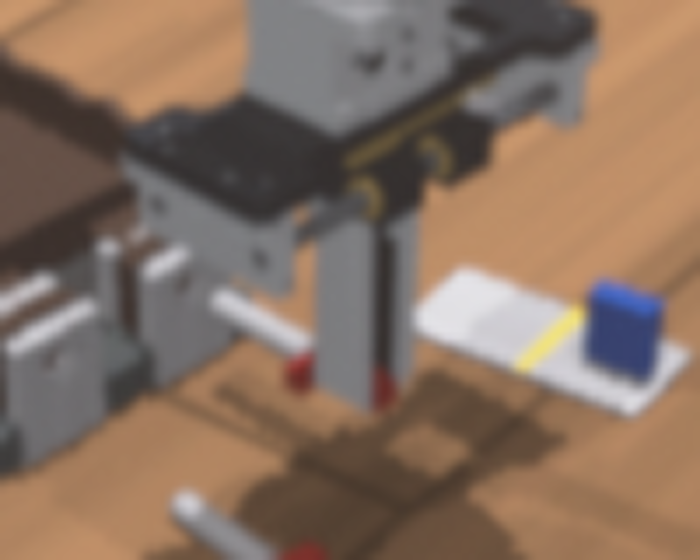

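View pics/top4.png

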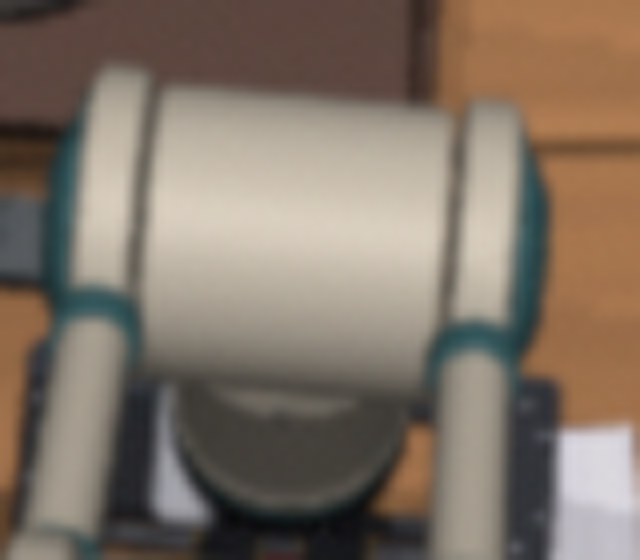

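```bash
cat >> h.py <<'E'
def shaftcheck(im,i,zp=.038):
    """side view: steel shaft of held pin, cast on z=zp; lateral offset (right +) wrt hole axis and to TCP axis"""
    h=cv2.cvtColor(im,cv2.COLOR_BGR2HSV).astype(int)
    m=((h[...,1]<70)&(h[...,2]>150)).astype(np.uint8)
    s,p,r=pose(); q=proj("side",(p+hv*.06-[0,0,.02])[None])[0]
    k,l,st,c=cv2.connectedComponentsWithStats(m)
    d=[np.linalg.norm(c[j]-q) if 10<st[j,4]<200 else 1e9 for j in range(1,k)]; j=1+int(np.argmin(d))
    W=onz("side",np.argwhere(l==j)[:,::-1],zp)
    t=(W-p)@hv; lat=(W-np.r_[HOLES[i],zp])@rv; latT=(W-p)@rv
    f=np.polyfit(t,lat,1)
    print("shaft px",c[j].round(1),st[j,4],"along TCP",t.min().round(4),t.max().round(4),"lat mean vs hole",lat.mean().round(4),"vs TCP",latT.mean().round(4),"slope",f[0].round(3))
E
python3 -c "
from h import *
im=snap('side'); shaftcheck(im,4)
print(proj('side',np.r_[HOLES[4],.038]), proj('side',np.r_[HOLES[4],.054]+0*hv))
save('side5.png',im,(225,165,260,200),16)"
```

```text
shaft px [248.1 186.2] 59 along TCP 0.0318 0.0831 lat mean vs hole 0.0023 vs TCP 0.0023 slope 0.033
[[237.31018264 180.95208643]] [[237.16794879 176.12442571]]
```

View pics/side5.png

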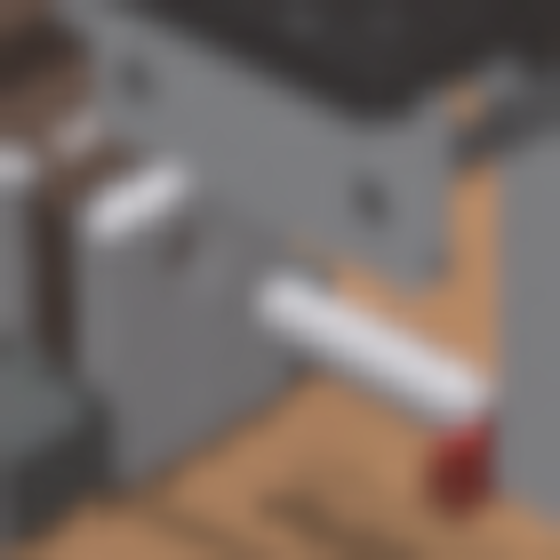

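Request:
play_rows(increments=[[[0,0,-0.012],0,0.0],[[0,0,-0.006],0,0.0],[[0,0,-0.005],0,0.0],[[0,0,0],0,0.0]])

```text
t: 4.82
position: [0.5146, 0.0105, 0.0579]
tool_rot: [0.706, -0.037, -0.706, -0.036]
wrist_force: [-0.2, -0.1, -0.6]
gripper_width: 0.0112
```

```bash
python3 -c "
from h import *
planhole(4,.024,.0579)
im=snap('side'); shaftcheck(im,4); save('side6.png',im,(225,165,260,200),16)"
```

```text
t 4.83 pos [0.5146 0.0105 0.0579] hd -0.1032 turn(mod pi) 0.0 turn(full) 0.0 shift after full turn x,y,z: [0.0, -0.0, -0.0467] w 0.0112 F [-0.2 -0.1 -0.6]
shaft px [242.2 182.6] 53 along TCP 0.0327 0.0787 lat mean vs hole 0.0034 vs TCP 0.0035 slope 0.044
```

View pics/side6.png

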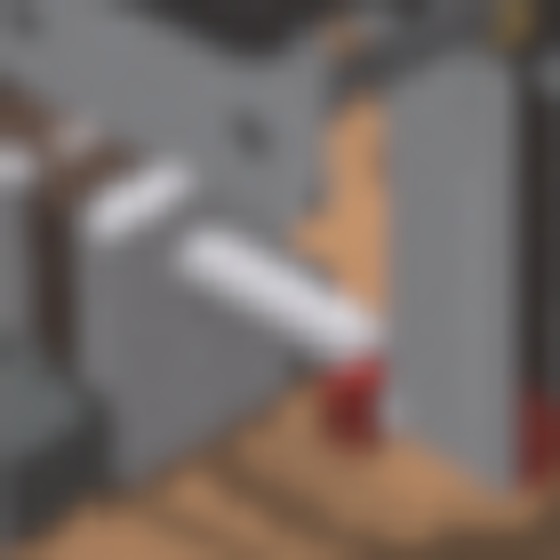

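Request:
play_rows(increments=[[[0,0,-0.004],0,0.0],[[0,0,-0.004],0,0.0],[[0,0,0],0,0.0]])

```text
t: 5.25
position: [0.5226, 0.0097, 0.058]
tool_rot: [0.706, -0.037, -0.706, -0.036]
wrist_force: [-0.9, 0.1, -0.4]
gripper_width: 0.0115
```

Request:
play_rows(increments=[[[0,0,-0.004],0,0.0],[[0,0,-0.004],0,0.0],[[0,0,0],0,0.0]])

```text
t: 5.62
position: [0.5306, 0.0088, 0.058]
tool_rot: [0.706, -0.037, -0.706, -0.036]
wrist_force: [-0.5, -0.8, -1.3]
gripper_width: 0.0115
```

```bash
python3 -c "
from h import *
planhole(4,.024,.0579)
im=snap('side'); shaftcheck(im,4); save('side7.png',im,(225,165,260,200),16)"
```

```text
t 5.62 pos [0.5306 0.0088 0.058 ] hd -0.1033 turn(mod pi) 0.0 turn(full) 0.0 shift after full turn x,y,z: [0.0001, -0.0, -0.0306] w 0.0115 F [-0.5 -0.8 -1.3]
shaft px [239.8 181.6] 28 along TCP 0.0331 0.0625 lat mean vs hole 0.0022 vs TCP 0.0023 slope 0.127
```

View pics/side7.png

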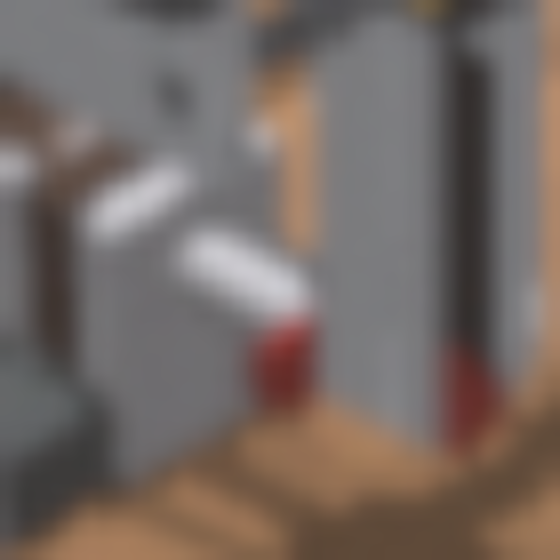

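It is going into the hole with no resistance, so I carry on until it is home.

Request:
play_rows(increments=[[[0,0,-0.008],0,0.0],[[0,0,-0.008],0,0.0],[[0,0,-0.008],0,0.0],[[0,0,0],0,0.0]])

```text
t: 6.18
position: [0.5545, 0.0063, 0.0575]
tool_rot: [-0.706, 0.037, 0.706, 0.036]
wrist_force: [-0.1, -0.4, -2.3]
gripper_width: 0.0117
```

Request:
play_rows(increments=[[[0,0,-0.003],0,0.0],[[0,0,-0.002],0,0.0],[[0,0,0],0,0.0]])

```text
t: 6.55
position: [0.5585, 0.006, 0.0576]
tool_rot: [-0.706, 0.036, 0.707, 0.036]
wrist_force: [-0.6, -0.2, -5.0]
gripper_width: 0.0114
```

Request:
play_rows(increments=[[[0,0,-0.002],0,0.0],[[0,0,0],0,0.0]])

```text
t: 6.8
position: [0.5601, 0.0058, 0.0576]
tool_rot: [-0.706, 0.036, 0.707, 0.036]
wrist_force: [-2.4, 0.1, -4.1]
gripper_width: 0.0117
```

Request:
play_rows(increments=[[[0.0005,0,-0.002],0,0.0],[[0,0,0],0,0.0]])

```text
t: 7.05
position: [0.5602, 0.0058, 0.057]
tool_rot: [-0.704, 0.036, 0.708, 0.036]
wrist_force: [-5.9, 0.4, -1.4]
gripper_width: 0.0114
```

Request:
play_rows(increments=[[[0,0,-0.002],0,0.0],[[0,0,0],0,0.0]])

```text
t: 7.3
position: [0.5603, 0.0058, 0.0569]
tool_rot: [-0.703, 0.036, 0.709, 0.036]
wrist_force: [-9.6, 1.1, 1.9]
gripper_width: 0.0113
```

```bash
python3 -c "
from h import *
planhole(4,.024,.0579)
im=snap('side'); save('side8.png',im,(225,165,260,200),16)"
```

```text
t 7.3 pos [0.5603 0.0058 0.0569] hd -0.1029 turn(mod pi) 0.001 turn(full) 0.001 shift after full turn x,y,z: [-0.001, 0.0, -0.0007] w 0.0113 F [-9.6  1.1  1.9]
```

View pics/side8.png

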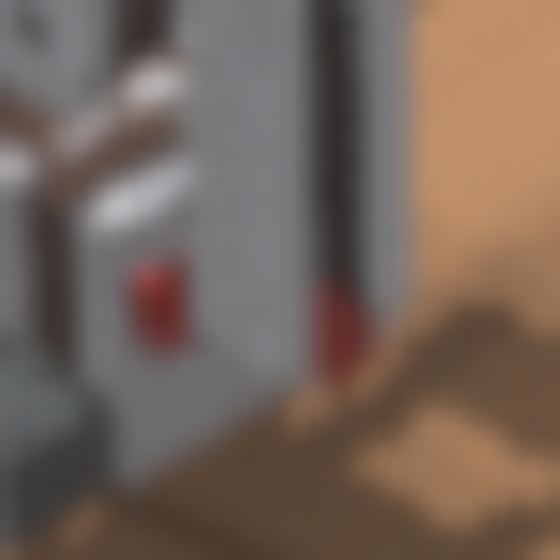

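Request:
play_rows(increments=[[[0,0,0.003],0,0.0],[[0,0,0],0,0.035],[[0,0,0],0,0.035],[[-0.03,0,0],0,0.035],[[-0.05,0,0],0,0.05]])

```text
t: 7.98
position: [0.5622, 0.0055, 0.1375]
tool_rot: [-0.706, 0.037, 0.706, 0.037]
wrist_force: [0.9, -0.0, 1.0]
gripper_width: 0.0416
```

Request:
play_rows(increments=[[[-0.02,0.05,0.03],0,0.05],[[0,0.05,0.03],0,0.05],[[0,0.05,0.03],0,0.05],[[0,0,0],0,0.05]])

```text
t: 8.48
position: [0.4562, -0.1373, 0.1585]
tool_rot: [0.707, -0.039, -0.705, -0.038]
wrist_force: [0.3, 0.9, 0.2]
gripper_width: 0.0499
```

```bash
python3 -c "
from h import *
for n in('top','side'):
    im=snap(n); 
    for o in pins(n,im): print(n,o)
    save(n+'9.png',im,(150,110,330,240))
h=-.184;plan([.4771-.024*np.cos(h),.0901-.024*np.sin(h),.09],h)"
```

```text
top (array([192.3, 192.6]), array([0.4974, 0.2318]), 0.304, 0.0932, 0.302)
top (array([214.9, 206.9]), array([0.4531, 0.1587]), -0.182, 0.0888, -0.185)
top (array([238.3, 198.7]), array([0.4767, 0.0896]), -0.185, 0.0916, -0.188)
top (array([267.2, 160. ]), array([0.5717, 0.0058]), -0.17, 0.055, -0.127)
side (array([209.3, 250.2]), array([0.4991, 0.233 ]), 0.293, 0.0939, 0.306)
side (array([242.2, 242.4]), array([0.4546, 0.1596]), -0.192, 0.0951, -0.18)
side (array([252.5, 223.6]), array([0.4775, 0.0907]), -0.19, 0.0956, -0.177)
side (array([240.8, 182.7]), array([ 0.6071, -0.0329]), -0.587, 0.0816, -0.517)
t 8.57 pos [ 0.4581 -0.135   0.1583] hd -0.1052 turn(mod pi) 0.079 turn(full) 0.079 shift after full turn x,y,z: [0.0683, -0.2248, 0.0465] w 0.05 F [ 0.8 -0.7  0.9]
```

View pics/side9.png

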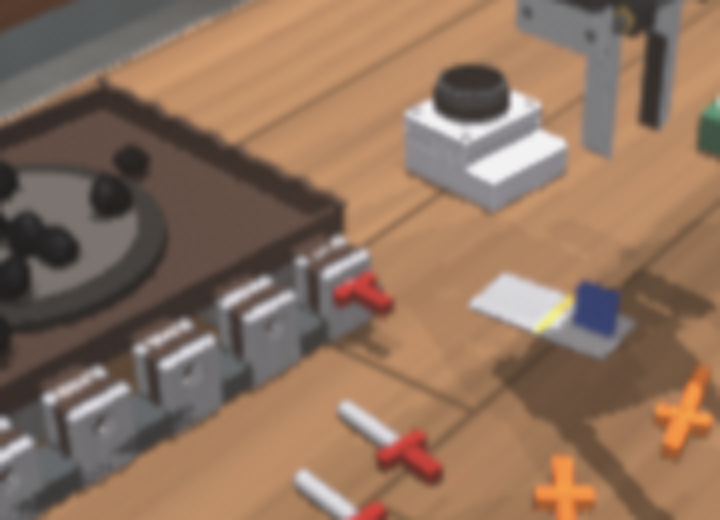

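View pics/top9.png

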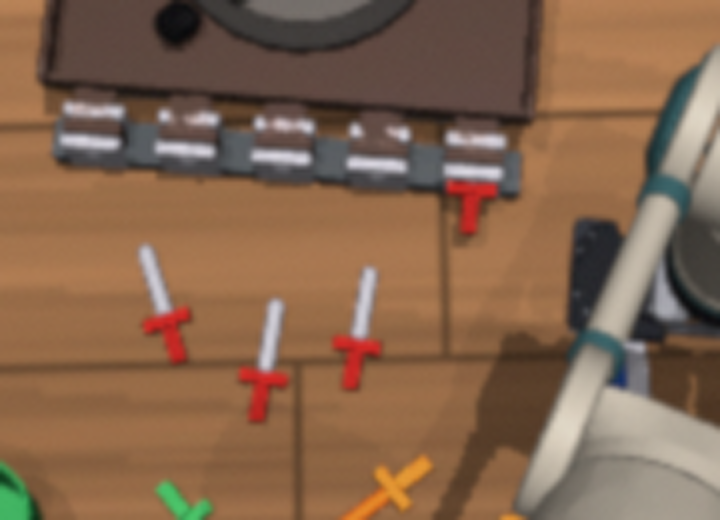

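Pin home in hole 4, cross-bar flush with the fork at (474,188) in the top crop. Next is the pin at top px (238,199).

Request:
play_rows(increments=[[[0,0,0],0.08,0.05],[[0,-0.055,0.011],0,0.05],[[0,-0.055,0.012],0,0.05],[[0,-0.055,0.012],0,0.05],[[0,-0.055,0.012],0,0.05]])

```text
t: 9.2
position: [0.4519, 0.0941, 0.1579]
tool_rot: [0.705, -0.064, -0.703, -0.064]
wrist_force: [0.9, 0.1, 0.4]
gripper_width: 0.0502
```

Request:
play_rows(increments=[[[0.03,-0.005,0],0,0.05],[[0.04,0,0],0,0.05],[[0,0,0],0,0.05]])

```text
t: 9.57
position: [0.4501, 0.0972, 0.0855]
tool_rot: [-0.702, 0.064, 0.706, 0.064]
wrist_force: [-0.2, -0.3, 1.1]
gripper_width: 0.0502
```

```bash
python3 -c "
from h import *
h=-.186;plan([.4771-.024*np.cos(h),.0901-.024*np.sin(h),.0265],h)"
```

```text
t 9.57 pos [0.4501 0.0972 0.0855] hd -0.1803 turn(mod pi) 0.006 turn(full) 0.006 shift after full turn x,y,z: [0.059, 0.002, -0.0039] w 0.0502 F [-0.2 -0.3  1.1]
```

Request:
play_rows(increments=[[[0.03,0,0],0.005,0.05],[[0.023,0,0],0,0.05],[[0,0,0],0,0.05],[[0,0,0],0,0.05]])

```text
t: 10.07
position: [0.4533, 0.0959, 0.0359]
tool_rot: [0.705, -0.066, -0.703, -0.067]
wrist_force: [0.3, -0.7, -0.7]
gripper_width: 0.0499
```

```bash
python3 -c "
from h import *
h=-.186;plan([.4771-.024*np.cos(h),.0901-.024*np.sin(h),.0265],h)"
```

```text
t 10.07 pos [0.4533 0.0959 0.0359] hd -0.1879 turn(mod pi) -0.002 turn(full) -0.002 shift after full turn x,y,z: [0.0094, 0.0013, -0.0004] w 0.0499 F [ 0.3 -0.7 -0.7]
```

Request:
play_rows(increments=[[[0.0095,0.0013,0],0,0.05],[[0,0,0],0,0.02],[[0,0,0],0,0.0],[[0,0,0],0,0.0],[[0,0,0],0,0.0]])

```text
t: 10.7
position: [0.4517, 0.0942, 0.0253]
tool_rot: [0.704, -0.066, -0.704, -0.066]
wrist_force: [-0.3, -0.8, 4.0]
gripper_width: 0.0136
```

Request:
play_rows(increments=[[[0,0,0],0,0.0]])

```text
t: 10.82
position: [0.4517, 0.0942, 0.0253]
tool_rot: [0.704, -0.066, -0.704, -0.066]
wrist_force: [-0.1, 1.7, 5.3]
gripper_width: 0.0112
```

```bash
python3 -c "
from h import *
s,p,r=pose(); planhole(3,.096,p[2]+.0318)"
```

```text
t 10.82 pos [0.4517 0.0942 0.0253] hd -0.1882 turn(mod pi) -0.085 turn(full) -0.085 shift after full turn x,y,z: [-0.0318, 0.0068, -0.0459] w 0.0112 F [-0.1  1.7  5.3]
```

Request:
play_rows(increments=[[[-0.032,0,0],0,0.0],[[0,0,0],-0.085,0.0],[[0,0.0068,-0.0225],0,0.0],[[0,0,-0.0225],0,0.0],[[0,0,0],0,0.0]])

```text
t: 11.45
position: [0.4964, 0.0826, 0.0565]
tool_rot: [0.706, -0.037, -0.706, -0.037]
wrist_force: [-0.5, -0.5, -1.6]
gripper_width: 0.0116
```

```bash
python3 -c "
from h import *
planhole(3,.024,.0568)
im=snap('side'); shaftcheck(im,3); save('side10.png',im,(200,165,250,205),14)"
```

```text
t 11.45 pos [0.4964 0.0826 0.0565] hd -0.1038 turn(mod pi) -0.0 turn(full) -0.0 shift after full turn x,y,z: [-0.0003, -0.0001, -0.0723] w 0.0116 F [-0.5 -0.5 -1.6]
shaft px [230.2 198.1] 57 along TCP 0.0321 0.0819 lat mean vs hole 0.0013 vs TCP 0.0012 slope -0.039
```

View pics/side10.png

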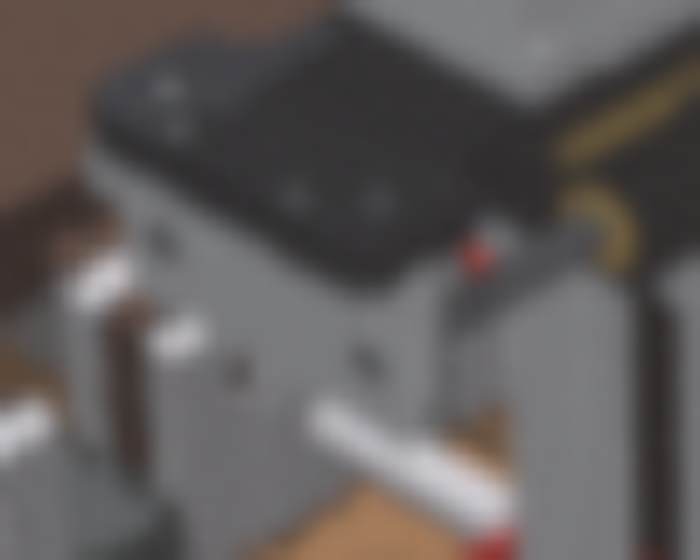

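Request:
play_rows(increments=[[[-0.0004,0,-0.012],0,0.0],[[0,0,-0.007],0,0.0],[[0,0,-0.004],0,0.0],[[0,0,-0.004],0,0.0],[[0,0,0],0,0.0]])

```text
t: 12.12
position: [0.5226, 0.08, 0.0573]
tool_rot: [0.706, -0.037, -0.706, -0.036]
wrist_force: [-0.3, 0.0, -0.2]
gripper_width: 0.0115
```

Request:
play_rows(increments=[[[0,0,-0.004],0,0.0],[[0,0,-0.004],0,0.0],[[0,0,-0.004],0,0.0],[[0,0,0],0,0.0]])

```text
t: 12.62
position: [0.5348, 0.0787, 0.0573]
tool_rot: [0.706, -0.037, -0.706, -0.037]
wrist_force: [-0.7, -1.3, -1.7]
gripper_width: 0.0114
```

```bash
python3 -c "
from h import *
planhole(3,.024,.0568)
im=snap('side'); save('side11.png',im,(200,165,250,205),14)"
```

```text
t 12.62 pos [0.5348 0.0787 0.0573] hd -0.1034 turn(mod pi) 0.0 turn(full) 0.0 shift after full turn x,y,z: [0.0005, -0.0001, -0.0337] w 0.0114 F [-0.7 -1.3 -1.7]
```

View pics/side11.png

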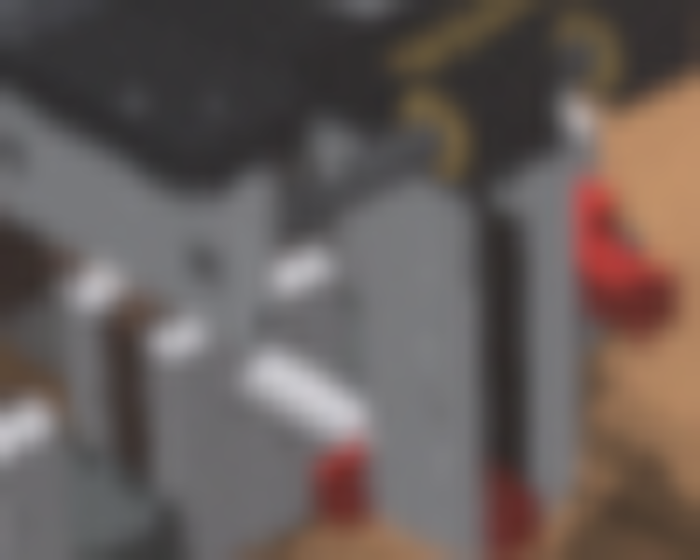

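Request:
play_rows(increments=[[[0,0,-0.008],0,0.0],[[0,0,-0.008],0,0.0],[[0,0,-0.008],0,0.0],[[0,0,-0.004],0,0.0],[[0,0,0],0,0.0]])

```text
t: 13.3
position: [0.5624, 0.0758, 0.0569]
tool_rot: [-0.706, 0.037, 0.706, 0.036]
wrist_force: [1.8, 0.2, -2.9]
gripper_width: 0.0117
```

Request:
play_rows(increments=[[[0,0,-0.003],0,0.0],[[0,0,-0.002],0,0.0],[[0,0,0],0,0.0]])

```text
t: 13.68
position: [0.5667, 0.0754, 0.057]
tool_rot: [-0.706, 0.037, 0.707, 0.036]
wrist_force: [-2.2, -0.0, -4.3]
gripper_width: 0.0115
```

Request:
play_rows(increments=[[[0,0,-0.003],0,0.0],[[0,0,0],0,0.0]])

```text
t: 13.92
position: [0.5674, 0.0754, 0.0568]
tool_rot: [-0.704, 0.037, 0.708, 0.037]
wrist_force: [-5.6, 1.5, -1.4]
gripper_width: 0.0116
```

Request:
play_rows(increments=[[[0,0,-0.002],0,0.0],[[0,0,0],0,0.0]])

```text
t: 14.18
position: [0.5675, 0.0753, 0.0566]
tool_rot: [-0.703, 0.036, 0.71, 0.037]
wrist_force: [-8.8, 0.3, -0.4]
gripper_width: 0.0116
```

Request:
play_rows(increments=[[[0,0,0.003],0,0.0],[[0,0,0],0,0.03],[[0,0,0],0,0.03],[[-0.03,0,0],0,0.03],[[-0.05,0,0],0,0.05]])

```text
t: 14.8
position: [0.5693, 0.075, 0.1374]
tool_rot: [-0.706, 0.037, 0.707, 0.036]
wrist_force: [0.4, -1.1, 0.0]
gripper_width: 0.0369
```

Request:
play_rows(increments=[[[-0.02,0.055,0.02],0,0.05],[[0,0.055,0.02],0,0.05],[[0,0.055,0.02],0,0.05],[[0,0.04,0.02],0,0.05],[[0,0,0],0,0.05]])

```text
t: 15.42
position: [0.4683, -0.1232, 0.1583]
tool_rot: [0.707, -0.039, -0.705, -0.037]
wrist_force: [1.0, -0.0, -0.1]
gripper_width: 0.0499
```

```bash
python3 -c "
from h import *
for n in('top','side'):
    im=snap(n); 
    for o in pins(n,im): print(n,o)
    save(n+'12.png',im,(150,110,330,240))
h=-.184;plan([.4545-.024*np.cos(h),.159-.024*np.sin(h),.09],h)"
```

```text
top (array([192.2, 192.7]), array([0.4973, 0.2321]), 0.297, 0.0932, 0.293)
top (array([214.8, 206.8]), array([0.4531, 0.1588]), -0.184, 0.0888, -0.187)
top (array([243.4, 158.4]), array([0.5789, 0.0763]), -0.094, 0.0537, -0.07)
top (array([267.1, 160. ]), array([0.5718, 0.006 ]), -0.173, 0.055, -0.136)
side (array([209.3, 250.2]), array([0.4991, 0.233 ]), 0.293, 0.0939, 0.306)
side (array([242.2, 242.4]), array([0.4546, 0.1596]), -0.191, 0.0951, -0.177)
side (array([222.1, 193.6]), array([0.6144, 0.041 ]), -0.552, 0.0801, -0.471)
side (array([240.8, 182.8]), array([ 0.607 , -0.0328]), -0.579, 0.0815, -0.514)
t 15.53 pos [ 0.4696 -0.121   0.1581] hd -0.1047 turn(mod pi) 0.079 turn(full) 0.079 shift after full turn x,y,z: [0.0681, -0.2725, 0.09] w 0.0504 F [ 0.5  0.5 -0.9]
```

View pics/top12.png

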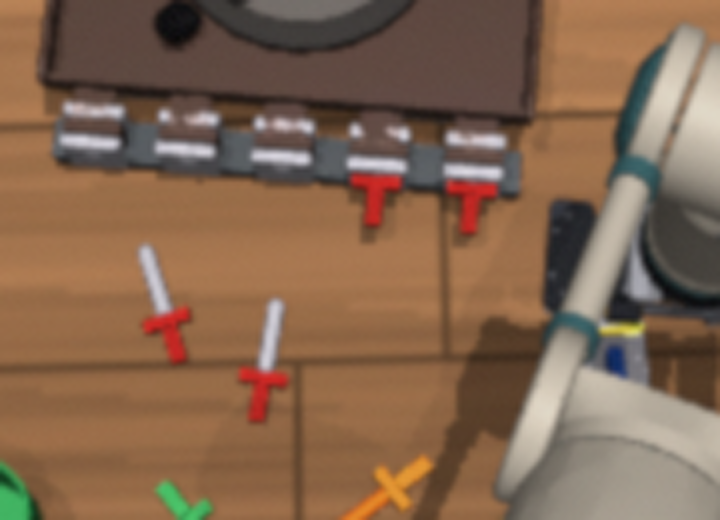

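Both pins are home (crop (375,182) and (472,188)) and the rest have not moved. Third pin: top px (215,207), going to hole 2.

Request:
play_rows(increments=[[[0,0,0],0.08,0.05],[[0,-0.055,0.018],0,0.05],[[0,-0.055,0.018],0,0.05],[[0,-0.055,0.018],0,0.05],[[0,-0.055,0.018],0,0.05]])

```text
t: 16.15
position: [0.4383, 0.1123, 0.1578]
tool_rot: [0.705, -0.064, -0.703, -0.064]
wrist_force: [0.7, -0.4, 0.2]
gripper_width: 0.0501
```

Request:
play_rows(increments=[[[0,-0.0525,0.018],0,0.05],[[0.05,0,0],0,0.05],[[0.05,0,0],0,0.05],[[0.018,0,0],0,0.05],[[0,0,0],0,0.05]])

```text
t: 16.77
position: [0.4289, 0.1652, 0.0382]
tool_rot: [-0.703, 0.064, 0.705, 0.064]
wrist_force: [0.2, -0.4, 0.8]
gripper_width: 0.05
```

Request:
play_rows(increments=[[[0,0,0],0,0.05]])

```text
t: 16.9
position: [0.4308, 0.1649, 0.0402]
tool_rot: [0.705, -0.064, -0.703, -0.065]
wrist_force: [0.6, -0.9, -0.4]
gripper_width: 0.0502
```

```bash
python3 -c "
from h import *
h=-.185;plan([.4542-.024*np.cos(h),.159-.024*np.sin(h),.0265],h)
for n in('top','side'):
    im=snap(n); 
    for o in pins(n,im): print(n,o)
"
```

```text
t 16.9 pos [0.4308 0.1649 0.0402] hd -0.182 turn(mod pi) 0.003 turn(full) 0.003 shift after full turn x,y,z: [0.0137, 0.0015, -0.0001] w 0.0502 F [ 0.6 -0.9 -0.4]
top (array([243.3, 158.2]), array([0.579 , 0.0766]), -0.113, 0.0539, -0.075)
top (array([267.2, 160. ]), array([0.5717, 0.0058]), -0.17, 0.055, -0.127)
side (array([209.3, 250.2]), array([0.4997, 0.2331]), 0.289, 0.0951, 0.303)
side (array([244.1, 242.9]), array([0.4362, 0.1606]), None)
side (array([218.4, 193. ]), array([0.6176, 0.0475]), None)
```

Request:
play_rows(increments=[[[0.0132,0.0015,0],0,0.05],[[0,0,0],0,0.02],[[0,0,0],0,0.0],[[0,0,0],0,0.0],[[0,0,0],0,0.0]])

```text
t: 17.62
position: [0.4294, 0.1624, 0.0262]
tool_rot: [0.704, -0.065, -0.704, -0.065]
wrist_force: [-0.7, -0.3, 0.3]
gripper_width: 0.0136
```

Request:
play_rows(increments=[[[0,0,0],0,0.0]])

```text
t: 17.75
position: [0.4294, 0.1624, 0.0262]
tool_rot: [0.704, -0.065, -0.704, -0.065]
wrist_force: [0.6, -0.1, -0.3]
gripper_width: 0.0116
```

```bash
python3 -c "
from h import *
s,p,r=pose(); planhole(2,.096,p[2]+.0315)
im=snap('side'); save('side13.png',im,(200,190,290,260),8)"
```

```text
t 17.75 pos [0.4294 0.1624 0.0262] hd -0.1831 turn(mod pi) -0.08 turn(full) -0.08 shift after full turn x,y,z: [-0.0315, 0.0022, -0.0752] w 0.0116 F [ 0.6 -0.1 -0.3]
```

View pics/side13.png

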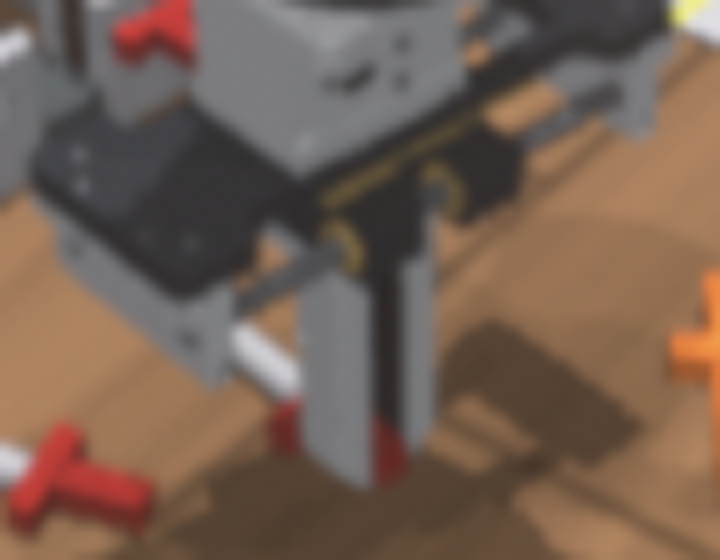

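Request:
play_rows(increments=[[[-0.0315,0,0],0,0.0],[[0,0,0],-0.08,0.0],[[0,0.0022,-0.038],0,0.0],[[0,0,-0.037],0,0.0],[[0,0,0],0,0.0]])

```text
t: 18.42
position: [0.5068, 0.1523, 0.0577]
tool_rot: [0.707, -0.037, -0.705, -0.037]
wrist_force: [0.1, -0.3, -1.5]
gripper_width: 0.0117
```

Request:
play_rows(increments=[[[0,0,0],0,0.0]])

```text
t: 18.55
position: [0.5023, 0.1523, 0.0571]
tool_rot: [-0.705, 0.037, 0.707, 0.036]
wrist_force: [0.5, -0.5, -1.1]
gripper_width: 0.0117
```

```bash
python3 -c "
from h import *
planhole(2,.024,.0577)
im=snap('side'); shaftcheck(im,2); save('side14.png',im,(175,175,235,220),12)"
```

```text
t 18.55 pos [0.5023 0.1523 0.0571] hd -0.1034 turn(mod pi) 0.0 turn(full) 0.0 shift after full turn x,y,z: [-0.0006, -0.0003, -0.0736] w 0.0117 F [ 0.5 -0.5 -1.1]
shaft px [211.6 211.6] 38 along TCP 0.032 0.0624 lat mean vs hole 0.001 vs TCP 0.0008 slope 0.079
```

View pics/side14.png

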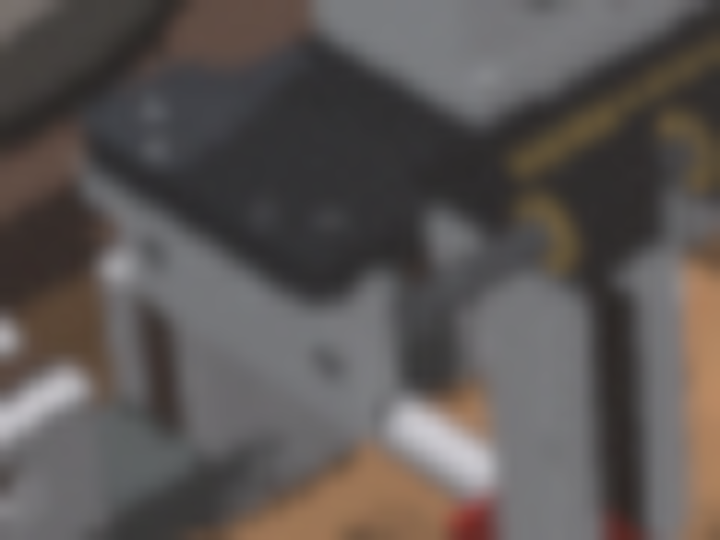

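Request:
play_rows(increments=[[[-0.0002,0,-0.012],0,0.0],[[0,0,-0.007],0,0.0],[[0,0,-0.004],0,0.0],[[0,0,-0.004],0,0.0],[[0,0,0],0,0.0]])

```text
t: 19.23
position: [0.5308, 0.1497, 0.0578]
tool_rot: [0.706, -0.037, -0.706, -0.036]
wrist_force: [0.5, -0.5, -0.2]
gripper_width: 0.0117
```

Request:
play_rows(increments=[[[0,0,-0.004],0,0.0],[[0,0,-0.004],0,0.0],[[0,0,-0.004],0,0.0],[[0,0,0],0,0.0]])

```text
t: 19.73
position: [0.5429, 0.1484, 0.0578]
tool_rot: [0.706, -0.037, -0.706, -0.037]
wrist_force: [-0.3, 0.4, -0.7]
gripper_width: 0.0115
```

```bash
python3 -c "
from h import *
planhole(2,.024,.0577)
im=snap('side'); save('side15.png',im,(175,175,235,220),12)"
```

```text
t 19.73 pos [0.5429 0.1484 0.0578] hd -0.1034 turn(mod pi) 0.0 turn(full) 0.0 shift after full turn x,y,z: [0.0001, 0.0, -0.0328] w 0.0115 F [-0.3  0.4 -0.7]
```

View pics/side15.png

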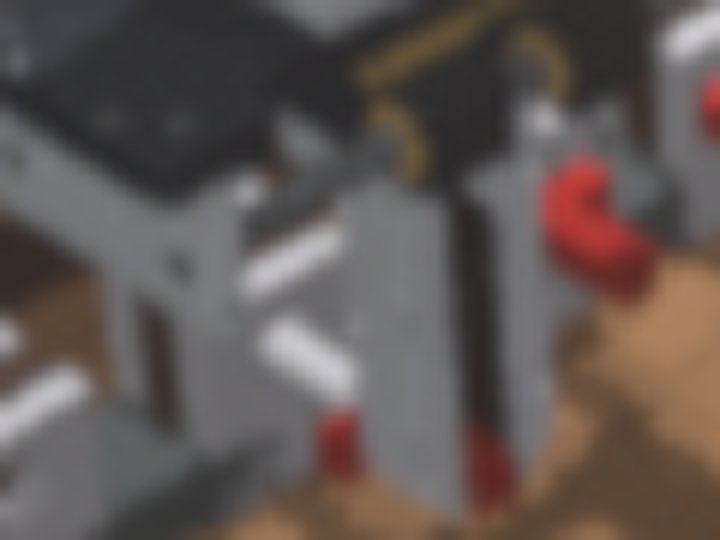

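Request:
play_rows(increments=[[[0.0005,0,-0.008],0,0.0],[[0,0,-0.008],0,0.0],[[0,0,-0.008],0,0.0],[[0,0,-0.004],0,0.0],[[0,0,0],0,0.0]])

```text
t: 20.4
position: [0.5707, 0.1455, 0.0571]
tool_rot: [0.706, -0.037, -0.706, -0.036]
wrist_force: [0.4, -0.1, -1.9]
gripper_width: 0.0116
```

Request:
play_rows(increments=[[[0,0,-0.003],0,0.0],[[0,0,-0.002],0,0.0],[[0,0,0],0,0.0]])

```text
t: 20.78
position: [0.5747, 0.1451, 0.0571]
tool_rot: [-0.706, 0.037, 0.707, 0.036]
wrist_force: [-1.4, -0.3, -1.2]
gripper_width: 0.0116
```

Request:
play_rows(increments=[[[0,0,-0.003],0,0.0],[[0,0,0],0,0.0]])

```text
t: 21.02
position: [0.575, 0.145, 0.0568]
tool_rot: [-0.704, 0.037, 0.709, 0.037]
wrist_force: [-6.4, 0.8, -0.3]
gripper_width: 0.0118
```

Request:
play_rows(increments=[[[0,0,-0.002],0,0.0],[[0,0,0],0,0.0]])

```text
t: 21.28
position: [0.5751, 0.1451, 0.0566]
tool_rot: [-0.702, 0.037, 0.71, 0.037]
wrist_force: [-9.0, 1.2, 2.9]
gripper_width: 0.0115
```

Request:
play_rows(increments=[[[0,0,0.003],0,0.0],[[0,0,0],0,0.03],[[0,0,0],0,0.03],[[-0.03,0,0],0,0.03],[[-0.05,0,0],0,0.05]])

```text
t: 21.9
position: [0.5772, 0.1445, 0.137]
tool_rot: [-0.705, 0.037, 0.707, 0.036]
wrist_force: [0.7, -0.5, 1.0]
gripper_width: 0.0365
```

Request:
play_rows(increments=[[[-0.02,0.055,0.02],0,0.05],[[0,0.055,0.02],0,0.05],[[0,0.055,0.02],0,0.05],[[0,0,0],0,0.05],[[0,0,0],0,0.05]])

```text
t: 22.52
position: [0.5018, -0.0132, 0.158]
tool_rot: [0.707, -0.037, -0.705, -0.037]
wrist_force: [-0.3, 0.6, 0.2]
gripper_width: 0.0499
```

```bash
python3 -c "
from h import *
for n in('top','side'):
    im=snap(n); 
    for o in pins(n,im): print(n,o)
    save(n+'16.png',im,(150,110,330,240))
h=.297;plan([.498-.024*np.cos(h),.2325-.024*np.sin(h),.15],h)"
```

```text
top (array([192.3, 192.6]), array([0.4974, 0.2319]), 0.302, 0.0932, 0.3)
top (array([219.6, 156.3]), array([0.5868, 0.1462]), 0.016, 0.0535, -0.008)
side (array([209.3, 250.2]), array([0.4991, 0.233 ]), 0.293, 0.0939, 0.306)
side (array([201.6, 205.6]), array([0.622 , 0.1151]), -0.5, 0.0791, -0.429)
side (array([222.1, 193.6]), array([0.6135, 0.0414]), -0.517, 0.0787, -0.441)
side (array([241. , 182.8]), array([ 0.607 , -0.0331]), -0.591, 0.0816, -0.52)
t 22.62 pos [ 0.5017 -0.0123  0.1576] hd -0.1021 turn(mod pi) -0.399 turn(full) -0.399 shift after full turn x,y,z: [0.0076, -0.2351, -0.0441] w 0.0507 F [-1.1 -0.6  0.3]
```

View pics/top16.png

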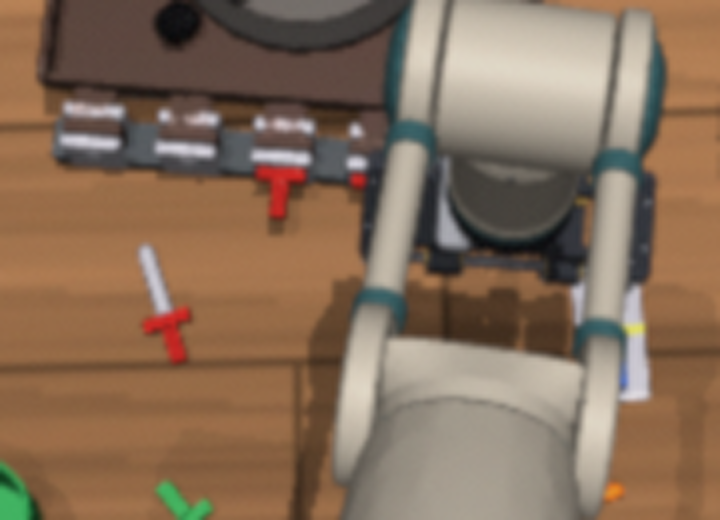

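Request:
play_rows(increments=[[[0,0,0],-0.18,0.05],[[0,0,0],-0.18,0.05],[[0,0,0],-0.04,0.05],[[0,-0.06,-0.011],0,0.05],[[0,-0.06,-0.011],0,0.05]])

```text
t: 23.25
position: [0.4873, 0.1104, 0.1573]
tool_rot: [0.7, 0.105, -0.699, 0.104]
wrist_force: [0.3, 0.6, 0.6]
gripper_width: 0.0501
```

Request:
play_rows(increments=[[[0,-0.06,-0.011],0,0.05],[[0,-0.055,-0.011],0,0.05],[[0.05,0,0],0,0.05],[[0.05,0,0],0,0.05],[[0.015,0,0],0,0.05]])

```text
t: 23.88
position: [0.4718, 0.2255, 0.0396]
tool_rot: [-0.697, -0.105, 0.701, -0.106]
wrist_force: [-0.1, 0.2, 1.0]
gripper_width: 0.0499
```

Request:
play_rows(increments=[[[0,0,0],0,0.05],[[0,0,0],0,0.05]])

```text
t: 24.12
position: [0.4756, 0.2251, 0.0439]
tool_rot: [0.701, 0.105, -0.698, 0.104]
wrist_force: [0.3, -0.1, -0.0]
gripper_width: 0.0498
```

```bash
python3 -c "
from h import *
h=.299;plan([.498-.024*np.cos(h),.2325-.024*np.sin(h),.0263],h)
for n in('top','side'):
    im=snap(n); 
    for o in pins(n,im): print(n,o)
    save(n+'17.png',im,(150,150,260,260),6)"
```

```text
t 24.12 pos [0.4756 0.2251 0.0439] hd 0.2969 turn(mod pi) -0.002 turn(full) -0.002 shift after full turn x,y,z: [0.0176, -0.0004, 0.0005] w 0.0498 F [ 0.3 -0.1 -0. ]
top (array([219.6, 156.3]), array([0.587 , 0.1458]), 0.041, 0.054, 0.002)
top (array([243.4, 158.3]), array([0.5789, 0.0764]), -0.103, 0.0538, -0.072)
top (array([267.1, 160. ]), array([0.5718, 0.006 ]), -0.173, 0.055, -0.136)
side (array([215. , 252.5]), array([0.4691, 0.226 ]), None)
side (array([242.9, 182.9]), array([ 0.5943, -0.0325]), None)
```

View pics/side17.png

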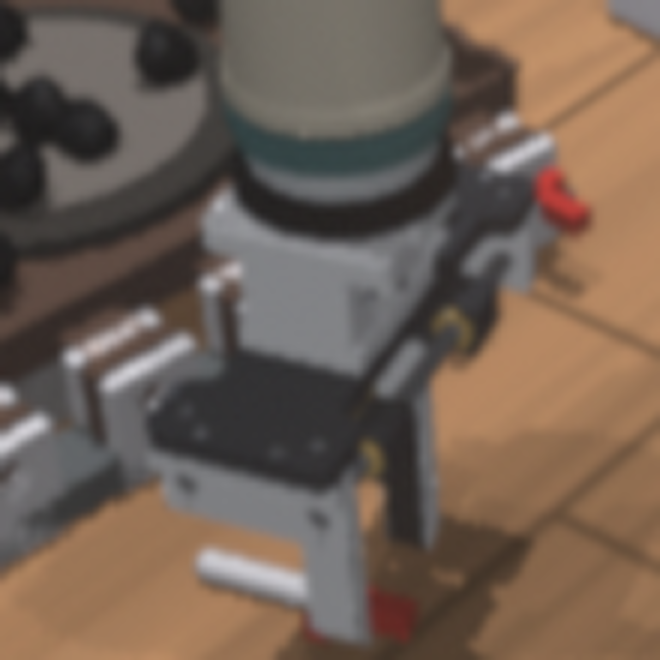

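Request:
play_rows(increments=[[[0.017,0,0],0,0.05],[[0,0,0],0,0.02],[[0,0,0],0,0.0],[[0,0,0],0,0.0],[[0,0,0],0,0.0]])

```text
t: 24.85
position: [0.4741, 0.2245, 0.0257]
tool_rot: [0.7, 0.105, -0.699, 0.105]
wrist_force: [0.8, 0.1, -0.4]
gripper_width: 0.0133
```

Request:
play_rows(increments=[[[0,0,0],0,0.0]])

```text
t: 24.98
position: [0.4741, 0.2245, 0.0257]
tool_rot: [0.699, 0.105, -0.699, 0.105]
wrist_force: [-0.0, 0.3, 2.0]
gripper_width: 0.0121
```

```bash
python3 -c "
from h import *
s,p,r=pose(); planhole(1,.096,p[2]+.0315)"
```

```text
t 24.98 pos [0.4741 0.2245 0.0257] hd 0.2968 turn(mod pi) 0.4 turn(full) 0.4 shift after full turn x,y,z: [-0.0315, -0.0014, -0.0371] w 0.0121 F [-0.   0.3  2. ]
```

Request:
play_rows(increments=[[[-0.0315,0,0],0,0.0],[[0,0,0],0.135,0.0],[[0,0,0],0.135,0.0],[[0,0,0],0.13,0.0],[[0,0,0],0,0.0]])

```text
t: 25.6
position: [0.4736, 0.2244, 0.0566]
tool_rot: [-0.706, 0.036, 0.706, 0.036]
wrist_force: [-0.2, -0.2, -1.3]
gripper_width: 0.0113
```

Request:
play_rows(increments=[[[0,-0.0014,-0.017],0,0.0],[[0,0,-0.02],0,0.0],[[0,0,0],0,0.0],[[0,0,0],0,0.0]])

```text
t: 26.1
position: [0.5105, 0.2219, 0.0565]
tool_rot: [-0.706, 0.037, 0.707, 0.036]
wrist_force: [-1.5, -0.3, -2.4]
gripper_width: 0.0115
```

```bash
python3 -c "
from h import *
planhole(1,.024,.0572)
im=snap('side'); shaftcheck(im,1); save('side18.png',im,(150,180,220,240),11)"
```

```text
t 26.1 pos [0.5105 0.2219 0.0565] hd -0.103 turn(mod pi) 0.001 turn(full) 0.001 shift after full turn x,y,z: [-0.0007, -0.0002, -0.0726] w 0.0115 F [-1.5 -0.3 -2.4]
shaft px [186.9 223.4] 57 along TCP 0.0344 0.0795 lat mean vs hole 0.0007 vs TCP 0.0005 slope 0.022
```

View pics/side18.png

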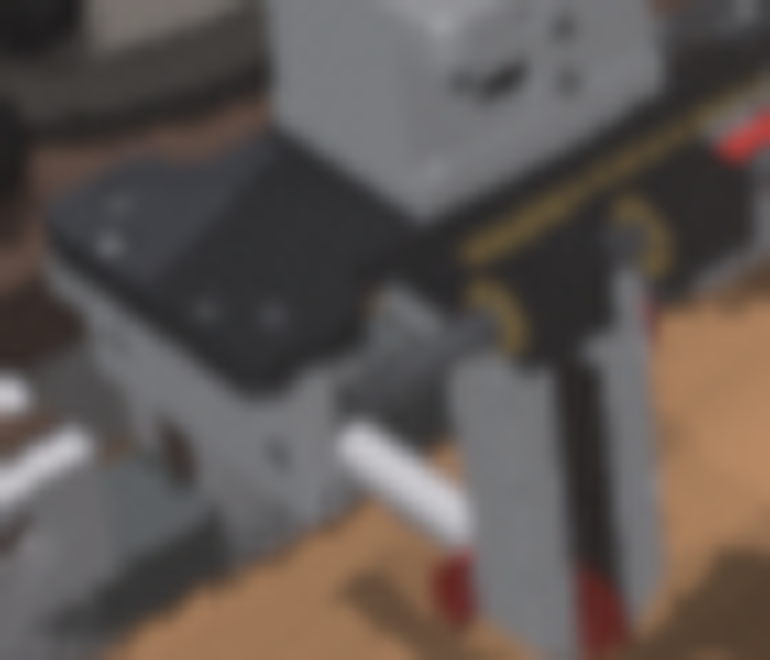

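Request:
play_rows(increments=[[[-0.0005,0,-0.012],0,0.0],[[0,0,-0.007],0,0.0],[[0,0,-0.004],0,0.0],[[0,0,-0.004],0,0.0],[[0,0,0],0,0.0]])

```text
t: 26.78
position: [0.538, 0.2193, 0.0573]
tool_rot: [0.706, -0.037, -0.706, -0.037]
wrist_force: [0.3, 0.3, -0.4]
gripper_width: 0.0117
```

Request:
play_rows(increments=[[[0,0,-0.004],0,0.0],[[0,0,-0.004],0,0.0],[[0,0,-0.004],0,0.0],[[0,0,0],0,0.0]])

```text
t: 27.28
position: [0.5502, 0.218, 0.0573]
tool_rot: [0.706, -0.037, -0.706, -0.037]
wrist_force: [0.1, 0.5, -1.0]
gripper_width: 0.0115
```

```bash
python3 -c "
from h import *
planhole(1,.024,.0572)
im=snap('side'); save('side19.png',im,(150,180,220,240),11)"
```

```text
t 27.27 pos [0.5502 0.218  0.0573] hd -0.1034 turn(mod pi) 0.0 turn(full) 0.0 shift after full turn x,y,z: [0.0001, 0.0, -0.0327] w 0.0115 F [ 0.1  0.5 -1. ]
```

View pics/side19.png

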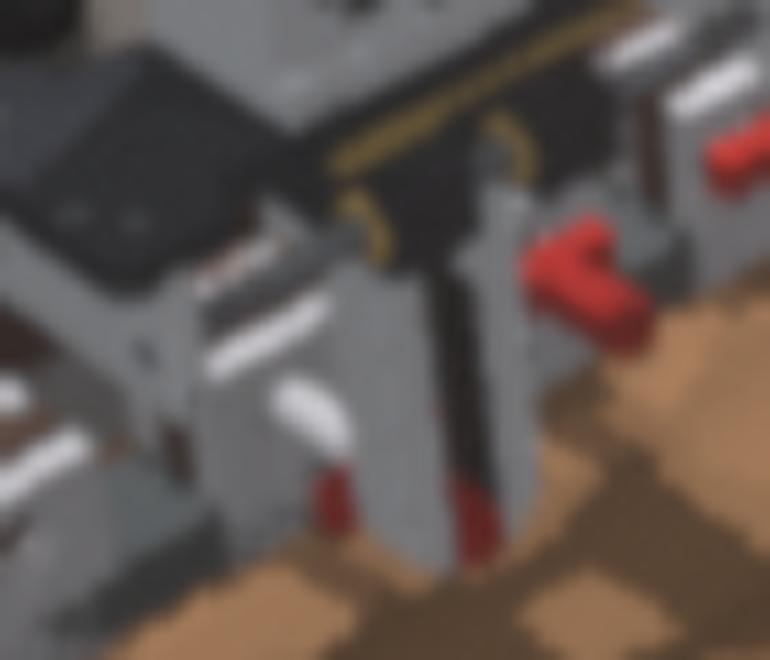

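Request:
play_rows(increments=[[[0.0005,0,-0.008],0,0.0],[[0,0,-0.008],0,0.0],[[0,0,-0.008],0,0.0],[[0,0,-0.004],0,0.0],[[0,0,0],0,0.0]])

```text
t: 27.95
position: [0.578, 0.215, 0.0566]
tool_rot: [0.706, -0.037, -0.706, -0.036]
wrist_force: [0.5, 0.5, -1.7]
gripper_width: 0.0115
```

Request:
play_rows(increments=[[[0,0,-0.003],0,0.0],[[0,0,-0.002],0,0.0],[[0,0,0],0,0.0]])

```text
t: 28.32
position: [0.5814, 0.2147, 0.0565]
tool_rot: [-0.705, 0.037, 0.707, 0.036]
wrist_force: [-2.9, 0.8, -1.0]
gripper_width: 0.0114
```

Request:
play_rows(increments=[[[0,0,-0.003],0,0.0],[[0,0,0],0,0.0]])

```text
t: 28.58
position: [0.5816, 0.2146, 0.0563]
tool_rot: [-0.703, 0.037, 0.709, 0.036]
wrist_force: [-7.0, 1.1, 1.9]
gripper_width: 0.0116
```

Request:
play_rows(increments=[[[0,0,-0.002],0,0.0],[[0,0,0],0,0.0]])

```text
t: 28.82
position: [0.5817, 0.2146, 0.0562]
tool_rot: [-0.702, 0.037, 0.71, 0.036]
wrist_force: [-10.9, 2.4, 3.7]
gripper_width: 0.0116
```

Request:
play_rows(increments=[[[0,0,0.003],0,0.0],[[0,0,0],0,0.03],[[0,0,0],0,0.03],[[-0.03,0,0],0,0.03],[[-0.05,0,0],0,0.05]])

```text
t: 29.45
position: [0.5845, 0.214, 0.1364]
tool_rot: [-0.706, 0.037, 0.707, 0.036]
wrist_force: [0.5, -0.4, 0.8]
gripper_width: 0.0366
```

Request:
play_rows(increments=[[[-0.03,0,0.03],0,0.05],[[-0.02,0,0.05],0,0.05],[[0,0,0.05],0,0.05],[[0,0,0],0,0.05]])

```text
t: 29.95
position: [0.4527, 0.2279, 0.188]
tool_rot: [0.707, -0.036, -0.706, -0.036]
wrist_force: [0.8, -0.3, 0.2]
gripper_width: 0.0499
```

```bash
python3 -c "
from h import *
for n in('top','side'):
    im=snap(n); cv2.imwrite('pics/full20%s.png'%n,im)
    save(n+'20.png',im,(150,100,340,240))
im=cv2.imread('pics/full20top.png');save('gate_top.png',im,(325,105,375,165),10)
im=cv2.imread('pics/full20side.png');save('gate_side.png',im,(240,110,320,205),7)
"
```

```text
(no output)
```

View pics/top20.png

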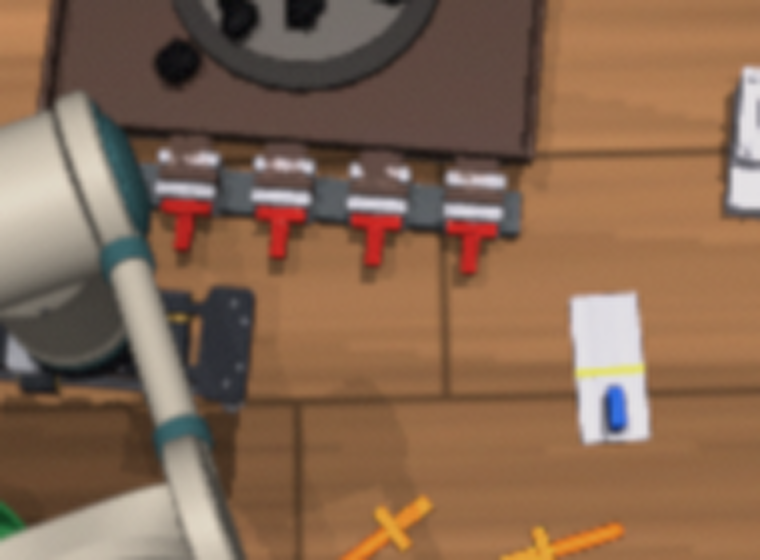

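View pics/side20.png

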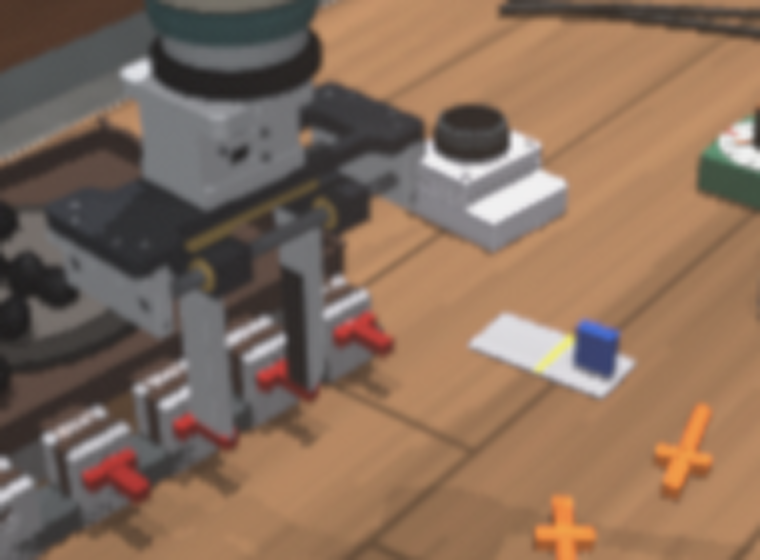

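View pics/gate_top.png

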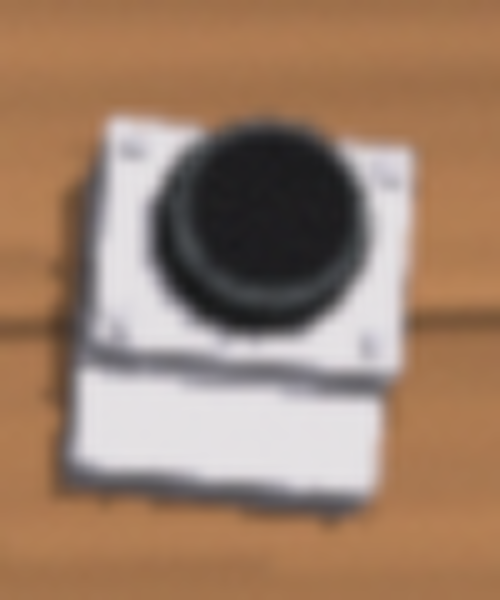

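View pics/gate_side.png

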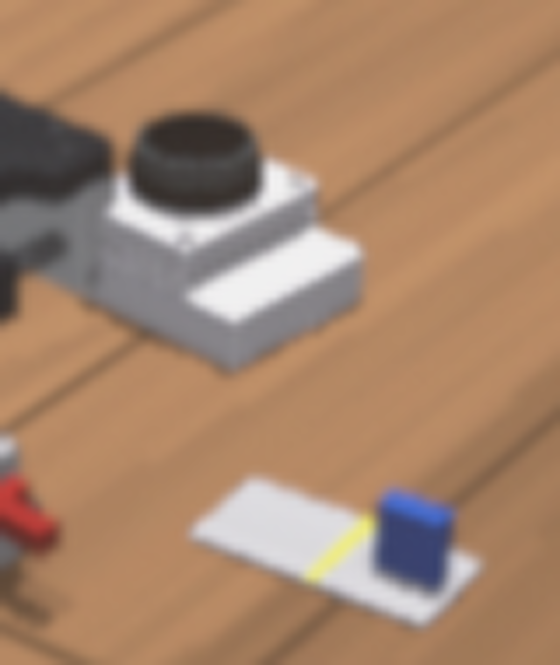

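```bash
cat >> h.py <<'E'
def rect(W):
    W=np.asarray(W,np.float32); (c,s,a)=cv2.minAreaRect(W*1000); b=cv2.boxPoints((c,s,a))/1000
    return np.array(c)/1000,np.array(s)/1000,b
def comp(m,seed):
    k,l,st,c=cv2.connectedComponentsWithStats(m); 
    d=[np.linalg.norm(c[j]-seed) if st[j,4]>40 else 1e9 for j in range(1,k)]; j=1+int(np.argmin(d)); return (l==j).astype(np.uint8),c[j],st[j,4]
def up(im,box,f=8):
    x0,y0,x1,y1=box; return cv2.resize(im[y0:y1,x0:x1],None,fx=f,fy=f,interpolation=cv2.INTER_CUBIC)
def unup(uv,box,f=8): return (np.asarray(uv,float)+.5)/f-.5+np.array(box[:2])
def quad(n,m,box,z,f=8):
    """metric min rect of mask contour at height z"""
    c=max(cv2.findContours(m,cv2.RETR_EXTERNAL,cv2.CHAIN_APPROX_NONE)[0],key=cv2.contourArea)[:,0]
    W=onz(n,unup(c,box,f),z)[:,:2]; return W,rect(W)
def hdg(b):
    """longest-edge headings"""
    e=[b[(i+1)%4]-b[i] for i in range(4)]; return [(round(float(np.arctan2(v[1],v[0])),4),round(float(np.linalg.norm(v)),4)) for v in e]
E
python3 - <<'E'
from h import *
im=cv2.imread("pics/full20top.png")
box=(325,105,375,165); u=up(im,box); h=cv2.cvtColor(u,cv2.COLOR_BGR2HSV)
m=((h[...,1]<60)&(h[...,2]>165)).astype(np.uint8)
k,l,st,c=cv2.connectedComponentsWithStats(m)
for j in range(1,k):
    if st[j,4]<1500: continue
    cc=unup(c[j],box); z=.028 if cc[1]>143 else .052
    W,(ce,s,b)=quad("top",(l==j).astype(np.uint8),box,z); print("gate top",z,cc.round(1),st[j,4],ce.round(4),s.round(4),hdg(b)); print(b.round(4).tolist())
im=cv2.imread("pics/side0.png")
box=(240,110,320,205); u=up(im,box); h=cv2.cvtColor(u,cv2.COLOR_BGR2HSV)
m=((h[...,1]<60)&(h[...,2]>195)).astype(np.uint8)
k,l,st,c=cv2.connectedComponentsWithStats(m)
for j in range(1,k):
    if st[j,4]<1000: continue
    cc=unup(c[j],box)
    for z in(.028,.052):
        W,(ce,s,b)=quad("side",(l==j).astype(np.uint8),box,z); print("gate side",z,cc.round(1),st[j,4],ce.round(4),s.round(4),hdg(b)); print(b.round(4).tolist())
for n,f in(("top","full20top"),("side","full20side")):
    im=cv2.imread(f"pics/{f}.png"); box=(285,165,325,220) if n=="top" else (260,170,320,208)
    u=up(im,box); h=cv2.cvtColor(u,cv2.COLOR_BGR2HSV)
    blue=((h[...,0]>100)&(h[...,0]<135)&(h[...,1]>120)); yel=((h[...,0]>20)&(h[...,0]<40)&(h[...,1]>110)&(h[...,2]>150))
    m=((h[...,1]<70)&(h[...,2]>140))|yel
    m=cv2.morphologyEx((m|blue).astype(np.uint8),cv2.MORPH_CLOSE,np.ones((7,7)))
    W,(ce,s,b)=quad(n,m,box,.004); print("blade",n,ce.round(4),s.round(4),hdg(b))
    for nm,q,z in(("yellow",yel,.004),("blue",blue,.038)):
        W,(ce,s,b)=quad(n,q.astype(np.uint8),box,z); print(nm,n,ce.round(4),s.round(4),hdg(b))
E
```

```text
gate top 0.052 [349.6 130.8] 20157 [ 0.6537 -0.2396] [0.0921 0.0717] [(-0.1316, 0.0717), (1.4392, 0.0921), (3.01, 0.0717), (-1.7024, 0.0921)]
[[0.6121000051498413, -0.28049999475479126], [0.6832000017166138, -0.28999999165534973], [0.6952999830245972, -0.19869999587535858], [0.6241999864578247, -0.1891999989748001]]
gate top 0.028 [347.4 147.7] 19008 [ 0.6041 -0.2337] [0.0909 0.0317] [(-0.1338, 0.0317), (1.437, 0.0909), (3.0078, 0.0317), (-1.7046, 0.0909)]
[[0.5823000073432922, -0.2766000032424927], [0.6136999726295471, -0.2809000015258789], [0.6258999705314636, -0.1907999962568283], [0.5945000052452087, -0.186599999666214]]
gate side 0.028 [267.6 139.2] 6037 [ 0.6816 -0.2773] [0.0984 0.0756] [(-0.1326, 0.0756), (1.4382, 0.0984), (3.009, 0.0756), (-1.7034, 0.0984)]
[[0.6376000046730042, -0.32100000977516174], [0.7124999761581421, -0.3310000002384186], [0.7254999876022339, -0.23350000381469727], [0.650600016117096, -0.22349999845027924]]
gate side 0.052 [267.6 139.2] 6037 [ 0.6552 -0.2397] [0.0945 0.0726] [(-0.1326, 0.0726), (1.4382, 0.0945), (3.009, 0.0726), (-1.7034, 0.0945)]
[[0.61
[... 2730 characters left out ...]
4801 -0.0957] [0.1136 0.0539] [(-1.5226, 0.0539), (0.0481, 0.1136), (1.6189, 0.0539), (-3.0934, 0.1136)]
yellow top [ 0.478  -0.0958] [0.0045 0.0533] [(-1.5298, 0.0533), (0.041, 0.0045), (1.6118, 0.0533), (-3.1006, 0.0045)]
blue top [ 0.4435 -0.096 ] [0.0306 0.0122] [(-1.5043, 0.0122), (0.0665, 0.0306), (1.6373, 0.0122), (-3.0751, 0.0306)]
blade side [ 0.4817 -0.0942] [0.1157 0.0607] [(-1.4976, 0.0607), (0.0732, 0.1157), (1.644, 0.0607), (-3.0684, 0.1157)]
yellow side [ 0.4814 -0.1186] [0.0036 0.0118] [(-1.1459, 0.0118), (0.4249, 0.0036), (1.9957, 0.0118), (-2.7167, 0.0036)]
blue side [ 0.4381 -0.0787] [0.0246 0.0506] [(-1.1422, 0.0506), (0.4286, 0.0246), (1.9994, 0.0506), (-2.7129, 0.0246)]
```

All four pins are home (top crop (186,207), (280,215), (375,225), (472,230)). Gate mouth is about (0.6195, -0.235), heading -0.132, with the block measuring 92x72 mm against 90x70. Blade origin is about (0.480, -0.0957), heading 0.05, and it has not moved. Now to the blade's tab.

```bash
python3 -c "
from h import *
plan([.4445,-.0965,.09],.05)"
```

```text
t 30.05 pos [0.4564 0.2281 0.1878] hd -0.1027 turn(mod pi) -0.153 turn(full) -0.153 shift after full turn x,y,z: [0.0978, 0.3236, 0.0282] w 0.0502 F [-0.4  0.2 -0.1]
```

Request:
play_rows(increments=[[[0,0,0],-0.153,0.05],[[0,0.06,0.005],0,0.05],[[0,0.06,0.005],0,0.05],[[0,0.06,0.005],0,0.05],[[0,0.06,0.005],0,0.05]])

```text
t: 30.68
position: [0.4492, -0.0158, 0.1871]
tool_rot: [0.708, 0.017, -0.706, 0.018]
wrist_force: [1.0, 0.7, 0.3]
gripper_width: 0.0496
```

Request:
play_rows(increments=[[[0,0.06,0.005],0,0.05],[[0.04,0.0236,0.003],0,0.05],[[0.055,0,0],0,0.05],[[0,0,0],0,0.05],[[0,0,0],0,0.05]])

```text
t: 31.3
position: [0.4453, -0.0976, 0.093]
tool_rot: [0.708, 0.017, -0.706, 0.018]
wrist_force: [0.0, -0.7, 1.0]
gripper_width: 0.0503
```

```bash
python3 -c "
from h import *
plan([.4445,-.0965,.037],.05)
im=snap('side'); save('side21.png',im,(250,150,330,220),8)
"
```

```text
t 31.3 pos [ 0.4453 -0.0976  0.093 ] hd 0.0497 turn(mod pi) -0.0 turn(full) -0.0 shift after full turn x,y,z: [0.056, -0.0011, 0.0007] w 0.0503 F [ 0.  -0.7  1. ]
```

View pics/side21.png

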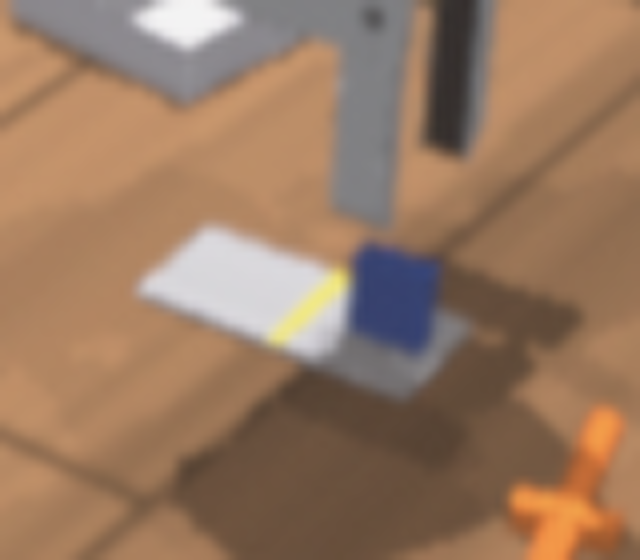

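Request:
play_rows(increments=[[[0.03,-0.001,0],0,0.05],[[0.024,0,0],0,0.05],[[0,0,0],0,0.05],[[0,0,0],0,0.02],[[0,0,0],0,0.0]], newtons=50)

```text
t: 31.98
position: [0.4446, -0.0961, 0.0393]
tool_rot: [0.708, 0.017, -0.706, 0.018]
wrist_force: [0.0, -0.7, 0.1]
gripper_width: 0.0336
```

Request:
play_rows(increments=[[[0,0,0],0,0.0],[[0,0,0],0,0.0],[[0,0,0],0,0.0]])

```text
t: 32.35
position: [0.4436, -0.096, 0.0382]
tool_rot: [0.707, 0.017, -0.707, 0.018]
wrist_force: [-1.8, 0.1, 3.8]
gripper_width: 0.0114
```

```bash
python3 -c "
from h import *
plan([.4445,-.0965,.037],.05)
for n in('side','top'):
    im=snap(n); cv2.imwrite('pics/full22%s.png'%n,im)
save('side22.png',cv2.imread('pics/full22side.png'),(250,150,330,220),8)
# after lift: target so that blade origin = mouth - 80mm*h, TCP = origin-35mm
h=-.132; hd=np.array([np.cos(h),np.sin(h)]); t=np.array([.6195,-.235])-hd*(.035+.065)
s,p,r=pose(); plan([*t,p[2]+.030],h)
"
```

```text
t 32.35 pos [ 0.4436 -0.096   0.0382] hd 0.05 turn(mod pi) -0.0 turn(full) -0.0 shift after full turn x,y,z: [0.0012, 0.0006, -0.0009] w 0.0114 F [-1.8  0.1  3.8]
t 32.45 pos [ 0.4436 -0.096   0.0382] hd 0.0499 turn(mod pi) 0.182 turn(full) 0.182 shift after full turn x,y,z: [-0.03, 0.1146, -0.0926] w 0.0112 F [-0.3 -0.6  4.6]
```

View pics/side22.png

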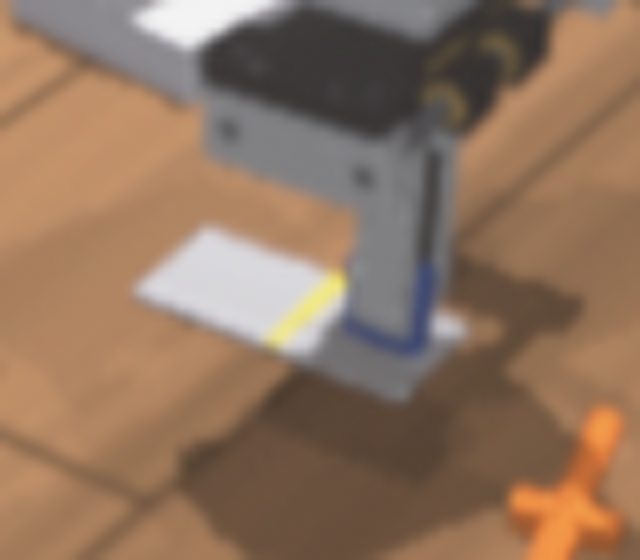

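Request:
play_rows(increments=[[[-0.036,0,0],0,0.0],[[0,0,0],0.182,0.0],[[0,0.03,-0.015],0,0.0],[[0,0.03,-0.025],0,0.0],[[0,0.03,-0.025],0,0.0]])

```text
t: 33.08
position: [0.4958, -0.1941, 0.0733]
tool_rot: [-0.705, 0.046, 0.706, 0.047]
wrist_force: [0.2, -0.4, -2.0]
gripper_width: 0.012
```

Request:
play_rows(increments=[[[0,0.025,-0.028],0,0.0],[[0,0,0],0,0.0],[[0,0,0],0,0.0]])

```text
t: 33.45
position: [0.519, -0.2211, 0.0729]
tool_rot: [-0.705, 0.046, 0.707, 0.047]
wrist_force: [-0.3, 0.1, -1.1]
gripper_width: 0.0118
```

```bash
python3 -c "
from h import *
h=-.132; hd=np.array([np.cos(h),np.sin(h)]); t=np.array([.6195,-.235])-hd*(.035+.065)
plan([*t,.0382+.030],h)
for n in('side','top'):
    im=snap(n); cv2.imwrite('pics/full23%s.png'%n,im)
save('side23.png',cv2.imread('pics/full23side.png'),(240,110,320,180),9)
save('top23.png',cv2.imread('pics/full23top.png'),(320,100,400,190),7)
"
```

```text
t 33.45 pos [ 0.519  -0.2211  0.0729] hd -0.1325 turn(mod pi) -0.001 turn(full) -0.001 shift after full turn x,y,z: [0.0047, 0.0006, -0.0015] w 0.0118 F [-0.3  0.1 -1.1]
```

View pics/side23.png

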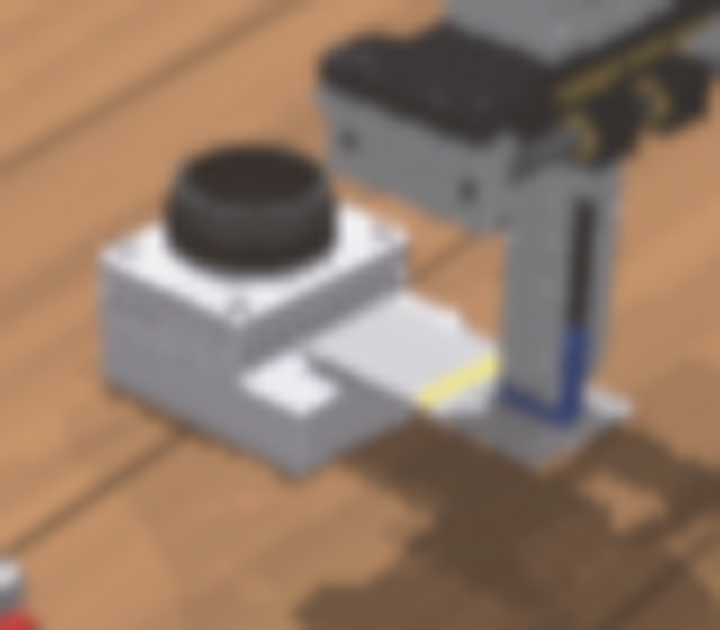

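View pics/top23.png

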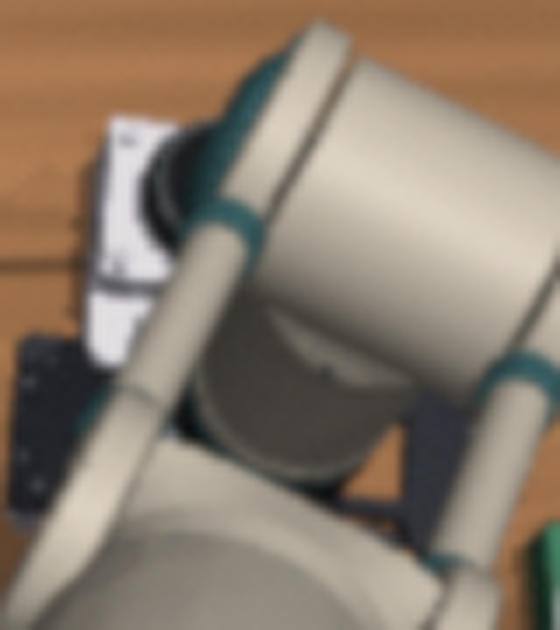

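```bash
python3 - <<'E'
from h import *
h=-.132; hd=np.array([np.cos(h),np.sin(h)]); rt=np.array([hd[1],-hd[0]]); M=np.array([.6195,-.235])
for uv in [(308,350),(420,408)]:
    p=np.array(uv)/9+np.array([240,110])-.44
    W=onz("side",p,.0387)[0,:2]-M; print("left edge pt: along",(W@hd).round(4),"lat",(W@rt).round(4))
# yellow stripe line
im=cv2.imread("pics/full23side.png"); box=(240,110,320,180); u=up(im,box); hh=cv2.cvtColor(u,cv2.COLOR_BGR2HSV)
y=((hh[...,0]>20)&(hh[...,0]<40)&(hh[...,1]>80)&(hh[...,2]>150))
q=onz("side",unup(np.argwhere(y)[:,::-1],box),.0387)[:,:2]-M
print("stripe along",np.percentile(q@hd,[2,50,98]).round(4),"lat",np.percentile(q@rt,[1,99]).round(4))
E
```

```text
left edge pt: along -0.0145 lat -0.0266
left edge pt: along -0.0686 lat -0.0292
stripe along [-0.0686 -0.0661 -0.0643] lat [-0.0245  0.0118]
```

Request:
play_rows(increments=[[[0.0045,0.001,0],0,0.0],[[0,0,-0.008],0,0.0],[[0,0,-0.008],0,0.0],[[0,0,-0.006],0,0.0],[[0,0,0],0,0.0]])

```text
t: 34.17
position: [0.5428, -0.2261, 0.0694]
tool_rot: [0.706, -0.047, -0.705, -0.046]
wrist_force: [1.3, -0.0, -2.0]
gripper_width: 0.0116
```

```bash
cat >> h.py <<'E'
GH=-.132; ghd=np.array([np.cos(GH),np.sin(GH)]); grt=np.array([ghd[1],-ghd[0]]); GM=np.array([.6195,-.235])
def gate(z=.0345,name=None):
    s,p,r=pose(); print("TCP along/lat/z",((p[:2]-GM)@ghd).round(4),((p[:2]-GM)@grt).round(4),p[2].round(4),"hd",(yaw(r)+np.pi/2).round(4),"F",np.round(s["wrist_force"],1),"w",round(float(s["gripper_width"]),4))
    im=snap("side"); box=(240,110,320,180); u=up(im,box); hh=cv2.cvtColor(u,cv2.COLOR_BGR2HSV)
    y=((hh[...,0]>20)&(hh[...,0]<40)&(hh[...,1]>80)&(hh[...,2]>140))
    q=onz("side",unup(np.argwhere(y)[:,::-1],box),z)[:,:2]-GM
    if len(q): print("stripe along",np.percentile(q@ghd,[2,50,98]).round(4),"lat",np.percentile(q@grt,[1,99]).round(4))
    if name: save(name,im,box,9)
E
python3 -c "
from h import *
gate(.034,'side24.png')"
```

```text
TCP along/lat/z -0.0772 0.0012 0.0694 hd -0.1319 F [ 1.3 -0.  -2. ] w 0.0116
stripe along [-0.043  -0.0408 -0.0389] lat [-0.0231  0.0115]
```

View pics/side24.png

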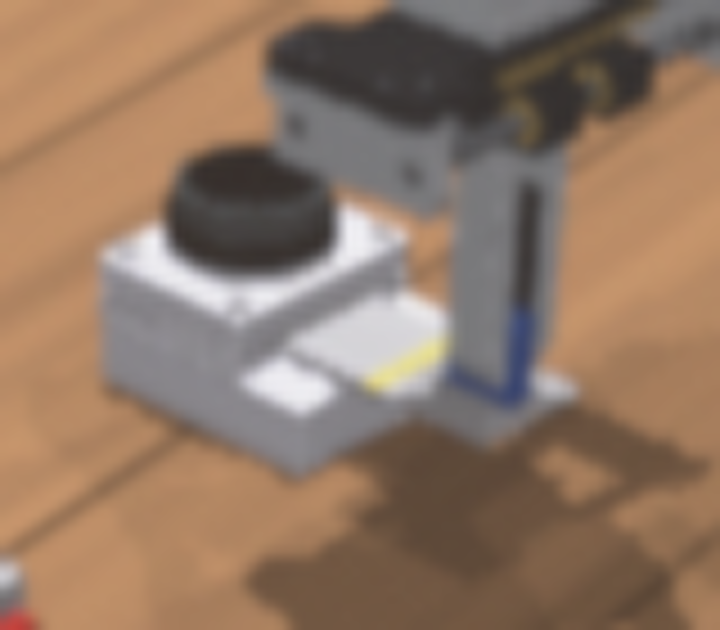

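Request:
play_rows(increments=[[[0.001,0,-0.006],0,0.0],[[0,0,-0.007],0,0.0],[[0,0,-0.007],0,0.0],[[0,0,0],0,0.0]])

```text
t: 34.72
position: [0.5626, -0.2288, 0.0684]
tool_rot: [0.706, -0.047, -0.705, -0.047]
wrist_force: [0.2, 1.0, -1.9]
gripper_width: 0.0115
```

```bash
python3 -c "
from h import *
gate(.034,'side25.png')"
```

```text
TCP along/lat/z -0.0572 0.0013 0.0684 hd -0.132 F [ 0.2  1.  -1.9] w 0.0115
stripe along [-0.0244 -0.0217 -0.0195] lat [-0.0231  0.0128]
```

View pics/side25.png

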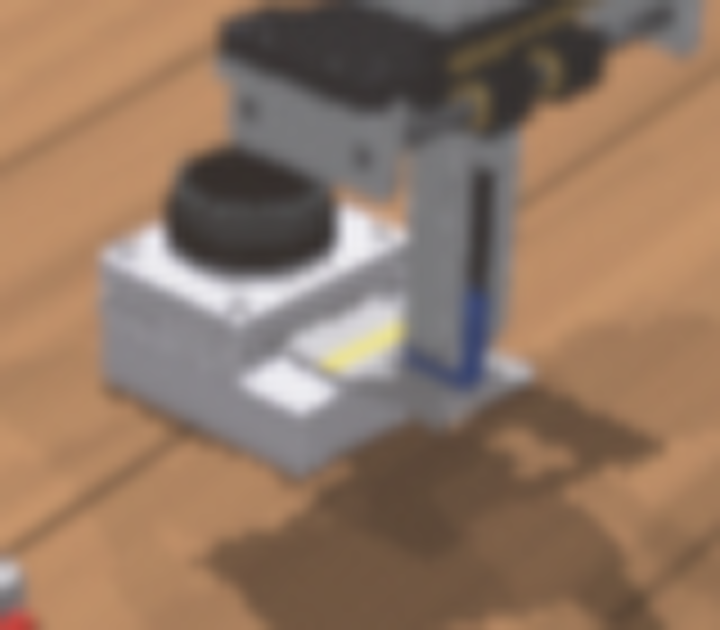

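Request:
play_rows(increments=[[[0.0005,0,-0.006],0,0.0],[[0,0,-0.006],0,0.0],[[0,0,-0.004],0,0.0],[[0,0,0],0,0.0]])

```text
t: 35.28
position: [0.5781, -0.2307, 0.0679]
tool_rot: [0.706, -0.047, -0.705, -0.047]
wrist_force: [-0.7, 0.9, -1.1]
gripper_width: 0.0115
```

```bash
python3 -c "
from h import *
gate(.034,'side26.png')
im=snap('side'); save('side26b.png',im,(262,135,292,160),24)"
```

```text
TCP along/lat/z -0.0416 0.0012 0.0679 hd -0.132 F [-0.7  0.9 -1.1] w 0.0115
stripe along [-0.0069 -0.0039 -0.0007] lat [-0.0217  0.0106]
```

View pics/side26b.png

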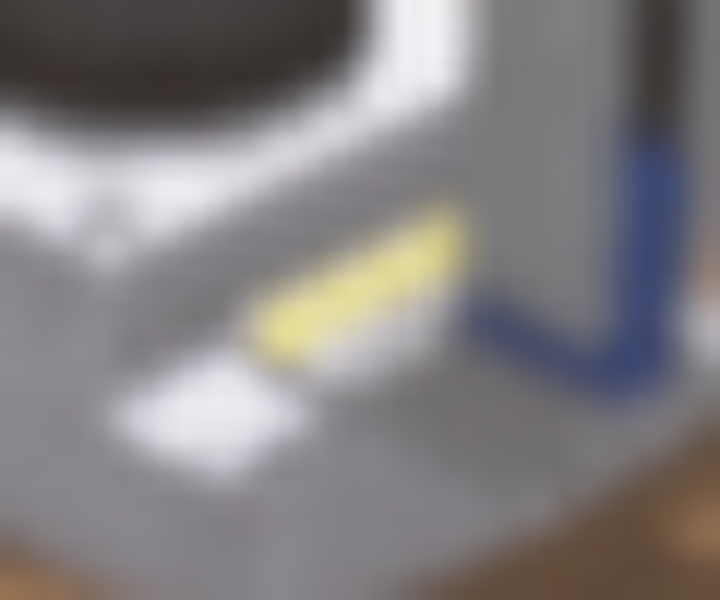

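```bash
python3 - <<'E'
from h import *
def P3(al,la,z): return np.r_[GM+ghd*al+grt*la,z]
im=snap("side"); box=(262,135,292,160); f=24
u=cv2.resize(im[box[1]:box[3],box[0]:box[2]],None,fx=f,fy=f,interpolation=cv2.INTER_CUBIC)
def ln(a,b,col):
    q=proj("side",np.array([a,b])); q=((q-np.array(box[:2])+.5)*f).round().astype(int); cv2.line(u,tuple(map(int,q[0])),tuple(map(int,q[1])),col,1)
ln(P3(0,-45,.052)*1 if 0 else P3(0,-.045,.052),P3(0,.045,.052),(0,0,255))
ln(P3(0,-.028,.036),P3(0,.028,.036),(0,255,0))
ln(P3(0,-.045,.028),P3(0,.045,.028),(255,0,0))
ln(P3(-.0046,-.025,.034),P3(-.0046,.025,.034),(255,0,255))
ln(P3(-.030,-.045,.028),P3(-.030,.045,.028),(255,255,0))
cv2.imwrite("pics/side27.png",u)
E
```

```text
(no output)
```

View pics/side27.png

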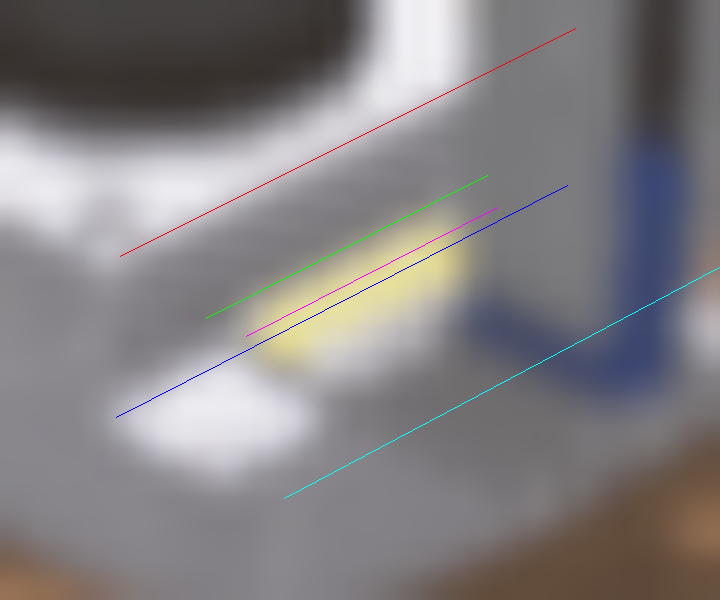

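Request:
play_rows(increments=[[[0,0,-0.002],0,0.0],[[0.0012,0,0],0,0.0],[[0,0,0],0,0.0],[[0,0,0],0,0.03],[[0,0,0],0,0.04]])

```text
t: 36.05
position: [0.5799, -0.231, 0.067]
tool_rot: [0.706, -0.047, -0.705, -0.047]
wrist_force: [0.4, 0.5, -0.0]
gripper_width: 0.0285
```

Request:
play_rows(increments=[[[-0.02,0,0],0,0.04],[[-0.05,0,0],0,0.04],[[-0.04,-0.03,0.03],0,0.05],[[0,-0.06,0.01],0,0.05],[[0,-0.06,0.01],0,0.05]])

```text
t: 36.67
position: [0.55, -0.0746, 0.1779]
tool_rot: [0.707, -0.047, -0.705, -0.047]
wrist_force: [0.5, 0.5, -0.2]
gripper_width: 0.05
```

Request:
play_rows(increments=[[[0,-0.06,0.01],0,0.05],[[0,-0.06,0.01],0,0.05],[[0,-0.06,0.01],0,0.05],[[0,0,0],0,0.05],[[0,0,0],0,0.05]])

```text
t: 37.3
position: [0.5439, 0.1066, 0.1768]
tool_rot: [0.706, -0.047, -0.705, -0.046]
wrist_force: [-0.0, -0.4, 0.3]
gripper_width: 0.0503
```

```bash
python3 - <<'E'
from h import *
s,p,r=pose(); print(p)
for n,box in(("top",(325,105,375,175)),("side",(250,110,310,170))):
    im=snap(n); cv2.imwrite(f"pics/full28{n}.png",im); save(f"{n}28.png",im,box,8)
E
```

```text
[0.54387453 0.10658748 0.17676421]
```

View pics/top28.png

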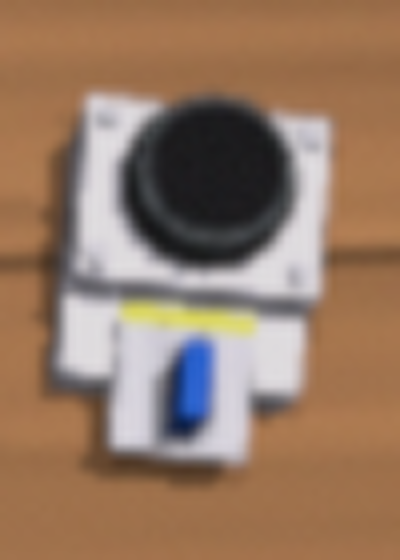

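View pics/side28.png

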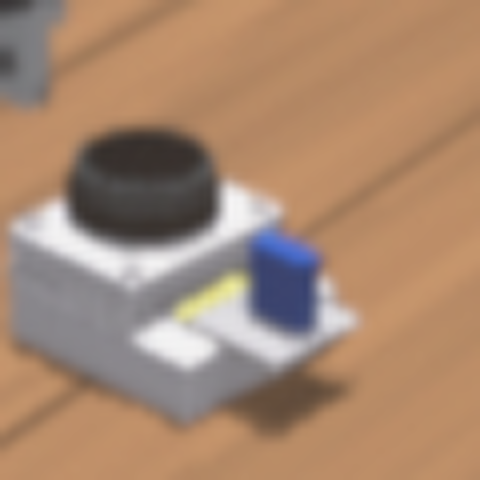

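```bash
python3 - <<'E'
from h import *
for n,box in(("top",(325,105,375,175)),("side",(250,110,310,170))):
    im=cv2.imread(f"pics/full28{n}.png"); u=up(im,box); h=cv2.cvtColor(u,cv2.COLOR_BGR2HSV)
    yel=((h[...,0]>20)&(h[...,0]<40)&(h[...,1]>80)&(h[...,2]>150))
    q=onz(n,unup(np.argwhere(yel)[:,::-1],box),.032)[:,:2]-GM
    la=q@grt; al=q@ghd
    print(n,"stripe along by lat:",[ (l0,np.percentile(al[(la>l0)&(la<l0+.01)],[3,50,97]).round(4).tolist()) for l0 in (-.022,-.01,.002,.012) if ((la>l0)&(la<l0+.01)).sum()>30],"lat",la.min().round(4),la.max().round(4))
    wh=((h[...,1]<70)&(h[...,2]>(165 if n=="top" else 175)))|yel
    q=onz(n,unup(np.argwhere(wh)[:,::-1],box),.032)[:,:2]-GM; la=q@grt; al=q@ghd
    print("  blade tail along:",[(l0,al[(la>l0)&(la<l0+.004)].min().round(4)) for l0 in(-.018,-.012,.008,.014,.018)])
    q=onz(n,unup(np.argwhere(wh)[:,::-1],box),.028)[:,:2]-GM; la=q@grt; al=q@ghd
    for l0 in(-.040,-.034,.030,.034):
        s=(la>l0)&(la<l0+.004)&(al<.005)
        if s.sum()>10: print("  sill lat",l0,"front",al[s].min().round(4),"back",al[s].max().round(4))
    # block top edge on z=.052
    q=onz(n,unup(np.argwhere(wh)[:,::-1],box),.052)[:,:2]-GM; la=q@grt; al=q@ghd
    for l0 in(-.040,-.02,0,.02,.036):
        s=(la>l0)&(la<l0+.004)&(al>-.006)&(al<.02)
        v=np.sort(al[s]); 
        if len(v): print("  blocktop front lat",l0,v[0].round(4))
E
```

```text
top stripe along by lat: [(-0.022, [-0.0087, -0.0052, -0.0016]), (-0.01, [-0.0092, -0.0062, -0.0032]), (0.002, [-0.009, -0.0056, -0.002]), (0.012, [-0.009, -0.006, -0.0022])] lat -0.0229 0.0251
  blade tail along: [(-0.018, np.float64(-0.0577)), (-0.012, np.float64(-0.0571)), (0.008, np.float64(-0.0576)), (0.014, np.float64(-0.0577)), (0.018, np.float64(-0.0586))]
  sill lat -0.04 front -0.0306 back -0.0007
  sill lat -0.034 front -0.0307 back -0.0013
  sill lat 0.03 front -0.03 back -0.0014
  sill lat 0.034 front -0.0299 back -0.0011
  blocktop front lat -0.04 0.0014
  blocktop front lat -0.02 0.0001
  blocktop front lat 0 -0.0004
  blocktop front lat 0.02 -0.0009
  blocktop front lat 0.036 0.0
side stripe along by lat: [(-0.022, [-0.0055, -0.0036, -0.0007]), (-0.01, [-0.0054, -0.0023, 0.0007]), (0.002, [-0.0051, -0.0016, 0.0013]), (0.012, [-0.0034, -0.0017, 0.0009])] lat -0.0221 0.0154
  blade tail along: [(-0.018, np.float64(-0.0576)), (-0.012, np.float64(-0.0572)), (0.008, np.float64(-0.0615)), (0.014, np.float64(-0.0614)), (0.018, np.float64(-0.0608))]
  sill lat -0.04 front -0.0322 back 0.0035
  sill lat -0.034 front -0.0313 back 0.0034
  sill lat 0.03 front -0.0515 back -0.029
  sill lat 0.034 front -0.0459 back -0.025
  blocktop front lat -0.04 -0.0025
  blocktop front lat -0.02 -0.0028
  blocktop front lat 0 -0.0028
  blocktop front lat 0.02 -0.0054
  blocktop front lat 0.036 -0.004
```

Top view puts the stripe's leading edge about 2.2 mm short of the mouth (stripe edge -2 mm; tail 27.3 mm beyond the sill's front where it should be 25). Kinematics says 2.6 mm. I'll re-grip and push 2 mm more.

```bash
python3 -c "
from h import *
plan([.5799,-.231,.14],-.132)"
```

```text
t 37.4 pos [0.544  0.1055 0.1767] hd -0.1336 turn(mod pi) -0.002 turn(full) -0.002 shift after full turn x,y,z: [0.0367, 0.3288, -0.0798] w 0.05 F [ 0.8 -1.2  0.2]
```

Request:
play_rows(increments=[[[0,0.06,-0.013],0,0.05],[[0,0.06,-0.013],0,0.05],[[0,0.06,-0.013],0,0.05],[[0,0.06,-0.013],0,0.04],[[0,0.06,-0.013],0,0.04]])

```text
t: 38.02
position: [0.568, -0.2031, 0.1768]
tool_rot: [0.706, -0.048, -0.705, -0.048]
wrist_force: [-0.2, -0.2, 0.2]
gripper_width: 0.0403
```

Request:
play_rows(increments=[[[0.02,0.029,-0.0145],0,0.04],[[0.017,0,0],0,0.04],[[0,0,0],0,0.04],[[0,0,0],0,0.04]])

```text
t: 38.52
position: [0.579, -0.229, 0.1401]
tool_rot: [0.706, -0.046, -0.706, -0.047]
wrist_force: [0.6, 0.2, -0.1]
gripper_width: 0.0398
```

```bash
python3 -c "
from h import *
plan([.5799,-.231,.0675],-.132)
im=snap('side'); save('side29.png',im,(250,110,310,170),8)"
```

```text
t 38.52 pos [ 0.579  -0.229   0.1401] hd -0.1316 turn(mod pi) 0.0 turn(full) 0.0 shift after full turn x,y,z: [0.0726, 0.0019, -0.0011] w 0.0398 F [ 0.6  0.2 -0.1]
```

View pics/side29.png

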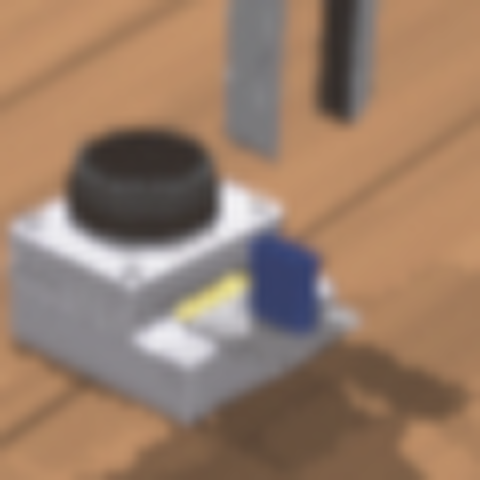

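Request:
play_rows(increments=[[[0.04,0.0019,0],0,0.04],[[0.032,0,0],0,0.04],[[0,0,0],0,0.04],[[0,0,0],0,0.04]])

```text
t: 39.08
position: [0.5802, -0.2317, 0.0694]
tool_rot: [0.706, -0.047, -0.705, -0.046]
wrist_force: [-0.7, 0.8, 0.7]
gripper_width: 0.0403
```

Request:
play_rows(increments=[[[0,0,0],0,0.01],[[0,0,0],0,0.0],[[0,0,0],0,0.0],[[0,0,0],0,0.0]], newtons=20)

```text
t: 39.58
position: [0.5793, -0.2318, 0.0682]
tool_rot: [0.706, -0.047, -0.705, -0.047]
wrist_force: [0.0, 0.8, 3.0]
gripper_width: 0.0117
```

```bash
python3 -c "
from h import *
gate(.032,'side30.png')"
```

```text
TCP along/lat/z -0.0403 0.0021 0.0682 hd -0.1324 F [0.  0.8 3. ] w 0.0117
stripe along [-0.0066 -0.0025  0.0018] lat [-0.0206  0.0142]
```

Request:
play_rows(increments=[[[0,0,-0.001],0,0.0],[[0,0,-0.001],0,0.0],[[0,0,0],0,0.0],[[0,0,0],0,0.0]])

```text
t: 40.12
position: [0.5799, -0.2319, 0.0683]
tool_rot: [-0.705, 0.047, 0.706, 0.047]
wrist_force: [-4.7, 0.0, 5.4]
gripper_width: 0.0119
```

```bash
python3 -c "
from h import *
gate(.032)"
```

```text
TCP along/lat/z -0.0396 0.0022 0.0683 hd -0.132 F [-4.7  0.   5.4] w 0.0119
stripe along [-0.0063 -0.0016  0.0028] lat [-0.0214  0.0165]
```

Request:
play_rows(increments=[[[-0.002,-0.001,0],0,0.0],[[0,0,0],0,0.0],[[0,0,0],0,0.0]])

```text
t: 40.55
position: [0.5811, -0.2309, 0.0691]
tool_rot: [-0.705, 0.047, 0.706, 0.047]
wrist_force: [-1.0, 0.4, -1.0]
gripper_width: 0.0121
```

```bash
python3 -c "
from h import *
gate(.033)"
```

```text
TCP along/lat/z -0.0386 0.001 0.0691 hd -0.1322 F [-1.   0.4 -1. ] w 0.0121
stripe along [-0.0044 -0.0008  0.0026] lat [-0.0228  0.0129]
```

Request:
play_rows(increments=[[[0,0,-0.0008],0,0.0],[[0,0,0],0,0.0],[[0,0,0],0,0.0]])

```text
t: 40.98
position: [0.582, -0.2311, 0.0696]
tool_rot: [-0.706, 0.047, 0.706, 0.047]
wrist_force: [0.4, -0.4, -0.8]
gripper_width: 0.0116
```

Request:
play_rows(increments=[[[0.001,0,0],0,0.0],[[0,0,0],0,0.03],[[0,0,0],0,0.04],[[-0.02,0,0],0,0.04],[[-0.05,0,0],0,0.04]])

```text
t: 41.6
position: [0.5803, -0.2303, 0.137]
tool_rot: [-0.704, 0.046, 0.707, 0.048]
wrist_force: [0.7, 1.0, -0.9]
gripper_width: 0.0396
```

Request:
play_rows(increments=[[[-0.04,-0.03,0.03],0,0.05],[[0,-0.06,0.01],0,0.05],[[0,-0.06,0.01],0,0.05],[[0,-0.06,0.01],0,0.05],[[0,-0.06,0.01],0,0.05]])

```text
t: 42.22
position: [0.5481, 0.0476, 0.1792]
tool_rot: [0.706, -0.047, -0.705, -0.047]
wrist_force: [-0.1, -0.5, -0.6]
gripper_width: 0.0497
```

Request:
play_rows(increments=[[[0,-0.04,0.01],0,0.05],[[0,0,0],0,0.05]])

```text
t: 42.48
position: [0.543, 0.0894, 0.179]
tool_rot: [0.706, -0.045, -0.706, -0.045]
wrist_force: [-0.2, -1.0, 0.3]
gripper_width: 0.05
```

```bash
python3 - <<'E'
from h import *
for n,box in(("top",(325,105,375,175)),("side",(250,110,310,170))):
    im=snap(n); cv2.imwrite(f"pics/full31{n}.png",im); save(f"{n}31.png",im,box,8)
    u=up(im,box); h=cv2.cvtColor(u,cv2.COLOR_BGR2HSV)
    yel=((h[...,0]>20)&(h[...,0]<40)&(h[...,1]>80)&(h[...,2]>150))
    q=onz(n,unup(np.argwhere(yel)[:,::-1],box),.032)[:,:2]-GM
    la=q@grt; al=q@ghd
    print(n,"stripe along by lat:",[ (l0,np.percentile(al[(la>l0)&(la<l0+.01)],[3,50,97]).round(4).tolist()) for l0 in (-.022,-.01,.002,.012) if ((la>l0)&(la<l0+.01)).sum()>30],"lat",la.min().round(4),la.max().round(4))
    wh=((h[...,1]<70)&(h[...,2]>(165 if n=="top" else 175)))|yel
    q=onz(n,unup(np.argwhere(wh)[:,::-1],box),.032)[:,:2]-GM; la=q@grt; al=q@ghd
    print("  blade tail along:",[(l0,al[(la>l0)&(la<l0+.004)].min().round(4)) for l0 in(-.018,-.012,.008,.014,.018)])
    q=onz(n,unup(np.argwhere(wh)[:,::-1],box),.028)[:,:2]-GM; la=q@grt; al=q@ghd
    for l0 in(-.040,-.034,.030,.034):
        s=(la>l0)&(la<l0+.004)&(al<.005)
        if s.sum()>10: print("  sill lat",l0,"front",al[s].min().round(4),"back",al[s].max().round(4))
im=cv2.imread("pics/full31top.png"); save("dial.png",im,(385,160,445,220),9)
im=cv2.imread("pics/full31side.png"); save("dials.png",im,(310,110,370,165),9)
E
```

```text
top stripe along by lat: [(-0.022, [-0.0064, -0.0037, -0.001]), (-0.01, [-0.0063, -0.0032, -0.0002]), (0.002, [-0.0063, -0.0035, -0.0008]), (0.012, [-0.0065, -0.0036, -0.0005])] lat -0.0234 0.0259
  blade tail along: [(-0.018, np.float64(-0.0548)), (-0.012, np.float64(-0.0553)), (0.008, np.float64(-0.0548)), (0.014, np.float64(-0.0558)), (0.018, np.float64(-0.0565))]
  sill lat -0.04 front -0.0306 back -0.0007
  sill lat -0.034 front -0.0307 back -0.0012
  sill lat 0.03 front -0.03 back -0.0014
  sill lat 0.034 front -0.03 back -0.001
side stripe along by lat: [(-0.022, [-0.0041, -0.0005, 0.0032]), (-0.01, [-0.0017, 0.0008, 0.0036]), (0.002, [-0.0018, 0.0009, 0.0034]), (0.012, [-0.0017, 0.0009, 0.0028])] lat -0.0223 0.0168
  blade tail along: [(-0.018, np.float64(-0.0557)), (-0.012, np.float64(-0.054)), (0.008, np.float64(-0.0593)), (0.014, np.float64(-0.0587)), (0.018, np.float64(-0.0573))]
  sill lat -0.04 front -0.0323 back 0.0035
  sill lat -0.034 front -0.0313 back 0.0037
  sill lat 0.03 front -0.0488 back -0.0254
  sill lat 0.034 front -0.0415 back -0.0224
```

View pics/top31.png

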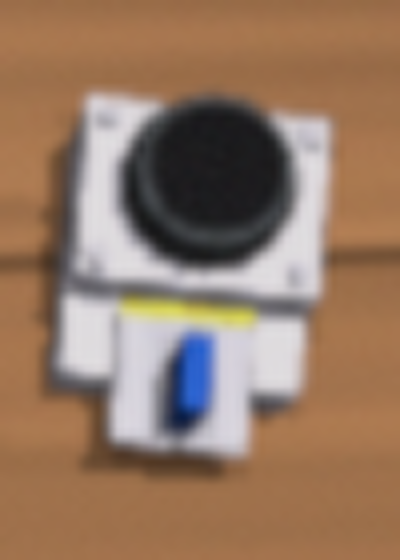

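View pics/dial.png

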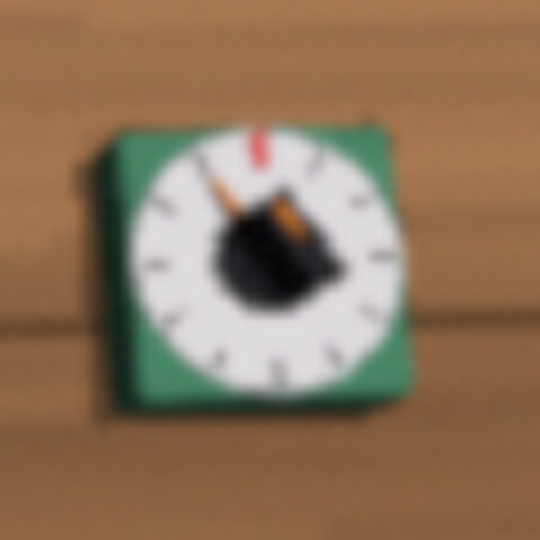

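View pics/dials.png

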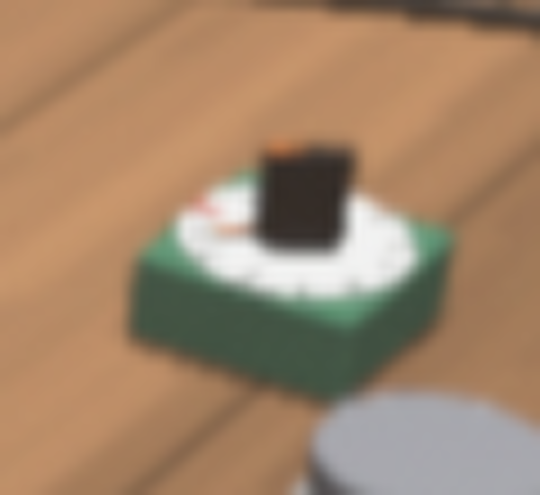

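Blade is now set: its tail is 25.0 mm beyond the sill front and the stripe edge is level within 0.6 mm. Last job is the dial. The pointer sits counter-clockwise (left) of the red mark at crop (260,148), so I measure it next.

```bash
cat >> h.py <<'E'
def dialm(n="top",im=None,box=(385,160,445,220)):
    if im is None: im=snap(n)
    u=up(im,box); h=cv2.cvtColor(u,cv2.COLOR_BGR2HSV).astype(int)
    H,S,V=h[...,0],h[...,1],h[...,2]
    grn=((H>55)&(H<95)&(S>60)); 
    wh=((S<50)&(V>150))
    red=(((H<5)|(H>170))&(S>90)&(V>140)); org=((H>=7)&(H<=18)&(S>130)&(V>120))
    # restrict orange/red to inside face hull
    cnt=max(cv2.findContours(wh.astype(np.uint8),cv2.RETR_EXTERNAL,cv2.CHAIN_APPROX_NONE)[0],key=cv2.contourArea)
    hull=cv2.convexHull(cnt); m=np.zeros(wh.shape,np.uint8); cv2.fillPoly(m,[hull],1); m=m>0
    W=onz(n,unup(hull[:,0],box),.036)[:,:2]
    el=cv2.fitEllipse((W*1000).astype(np.float32)); c=np.array(el[0])/1000
    print("face ctr",c.round(4),"axes mm",np.round(el[1],1))
    R_=onz(n,unup(np.argwhere(red&m)[:,::-1],box),.036)[:,:2]; v=R_.mean(0)-c; zr=np.arctan2(v[1],v[0]); print("red n",len(R_),"r",np.linalg.norm(v).round(4),"dir",zr.round(3))
    k,l,st,cc=cv2.connectedComponentsWithStats((org&m).astype(np.uint8))
    for j in range(1,k):
        if st[j,4]<40: continue
        uv=unup(np.argwhere(l==j)[:,::-1],box)
        for z in(.038,.073):
            Q=onz(n,uv,z)[:,:2]; v=Q.mean(0)-c; w,V2=np.linalg.eigh(np.cov((Q-Q.mean(0)).T)); a=V2[:,1]*np.sign(V2[:,1]@v)
            print("orange",unup(cc[j],box).round(1),st[j,4],"z",z,"r",np.linalg.norm(v).round(4),"dir",np.arctan2(v[1],v[0]).round(3),"axisdir",np.arctan2(a[1],a[0]).round(3),"rel zero",(np.arctan2(v[1],v[0])-zr).round(3))
    gp=cv2.morphologyEx((grn|m).astype(np.uint8),cv2.MORPH_OPEN,np.ones((9,9)))
    return c,zr
E
python3 -c "
from h import *
dialm('top',cv2.imread('pics/full31top.png'))
dialm('side',cv2.imread('pics/full31side.png'),(310,110,370,165))"
```

```text
face ctr [ 0.4751 -0.4183] axes mm [88.  88.4]
red n 282 r 0.0372 dir -0.006
orange [416.5 183.6] 346 z 0.038 r 0.0151 dir -0.48 axisdir 0.612 rel zero -0.474
orange [416.5 183.6] 346 z 0.073 r 0.0078 dir 0.635 axisdir 0.612 rel zero 0.642
face ctr [ 0.3706 -0.3091] axes mm [79.3 80.3]
red n 0 r nan dir nanh.py:115: RuntimeWarning: Mean of empty slice.
  R_=onz(n,unup(np.argwhere(red&m)[:,::-1],box),.036)[:,:2]; v=R_.mean(0)-c; zr=np.arctan2(v[1],v[0]); print("red n",len(R_),"r",np.linalg.norm(v).round(4),"dir",zr.round(3))
  ret = um.true_divide(
```

```bash
python3 -c "
from h import *
c=np.array([.4751,-.4183])
for uv in[(213,182),(236,210)]:
    for z in(.036,.043):
        v=onz('top',np.array(uv)/9+[385,160]-.44,z)[0,:2]-c; print(z,v.round(4),np.hypot(*v).round(4),np.arctan2(v[1],v[0]).round(3))
plan([.4751,-.4183,.16],.63-np.pi/2*0)
print(telemetry.sense()['joint_pos'].round(2))"
```

```text
0.036 [0.0258 0.0154] 0.0301 0.538
0.043 [0.0243 0.0176] 0.03 0.627
0.036 [0.0164 0.0088] 0.0186 0.492
0.043 [0.015 0.011] 0.0186 0.635
t 42.58 pos [0.5436 0.0867 0.1788] hd -0.131 turn(mod pi) -0.761 turn(full) -0.761 shift after full turn x,y,z: [0.0188, 0.3677, 0.3529] w 0.0502 F [-0.8 -0.7  0.2]
[ 0.03  0.27  1.64 -0.    1.23  1.73]
```

Request:
play_rows(increments=[[[0,0,0],-0.15,0.05],[[0,0,0],-0.15,0.05],[[0,0,0],-0.15,0.05],[[0,0,0],-0.15,0.05],[[0,0,0],-0.15,0.05]])

```text
t: 43.2
position: [0.5439, 0.0848, 0.1787]
tool_rot: [-0.673, -0.216, 0.673, -0.216]
wrist_force: [0.9, 0.3, 0.2]
gripper_width: 0.05
```

Request:
play_rows(increments=[[[0,0.041,0.039],0,0.05],[[0,0.041,0.039],0,0.05],[[0,0.041,0.039],0,0.05],[[0,0.041,0.039],0,0.05],[[0,0.041,0.039],0,0.05]])

```text
t: 43.82
position: [0.5024, -0.197, 0.1789]
tool_rot: [0.674, 0.214, -0.674, 0.215]
wrist_force: [0.6, 0.7, 0.6]
gripper_width: 0.05
```

Request:
play_rows(increments=[[[0,0.041,0.039],0,0.05],[[0,0.041,0.039],0,0.05],[[0,0.041,0.039],0,0.05],[[0,0,0],0,0.05],[[0,0,0],0,0.05]])

```text
t: 44.45
position: [0.4781, -0.362, 0.1783]
tool_rot: [-0.674, -0.215, 0.674, -0.214]
wrist_force: [0.1, 0.9, 0.2]
gripper_width: 0.0499
```

```bash
python3 -c "
from h import *
plan([.4751,-.4183,.10],.62)
im=snap('side'); save('side32.png',im,(300,80,390,170),6)"
```

```text
t 44.45 pos [ 0.4781 -0.362   0.1783] hd 0.6153 turn(mod pi) -0.005 turn(full) -0.005 shift after full turn x,y,z: [0.0783, 0.0441, 0.0351] w 0.0499 F [0.1 0.9 0.2]
```

View pics/side32.png

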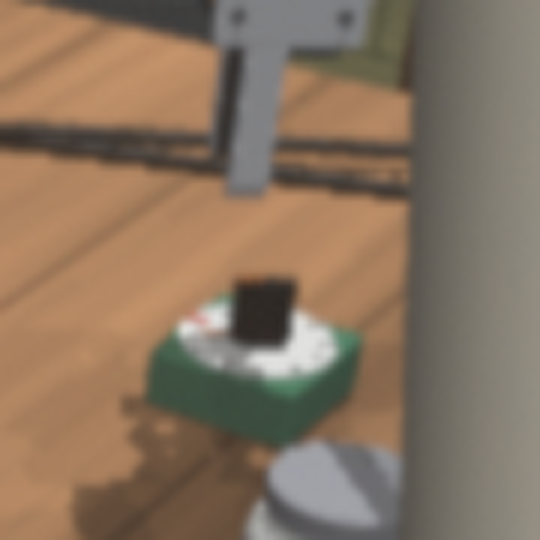

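Request:
play_rows(increments=[[[0,0.044,0.035],0,0.05],[[0.04,0,0],0,0.05],[[0.04,0,0],0,0.05],[[0,0,0],0,0.05],[[0,0,0],0,0.05]])

```text
t: 45.12
position: [0.4771, -0.4173, 0.1002]
tool_rot: [0.674, 0.215, -0.673, 0.216]
wrist_force: [-0.6, 0.0, 0.7]
gripper_width: 0.0501
```

```bash
python3 -c "
from h import *
plan([.4751,-.4183,.069],.62)
im=snap('side'); save('side33.png',im,(300,80,390,170),6)"
```

```text
t 45.12 pos [ 0.4771 -0.4173  0.1002] hd 0.619 turn(mod pi) -0.001 turn(full) -0.001 shift after full turn x,y,z: [0.0312, -0.0004, 0.0022] w 0.0501 F [-0.6  0.   0.7]
```

View pics/side33.png

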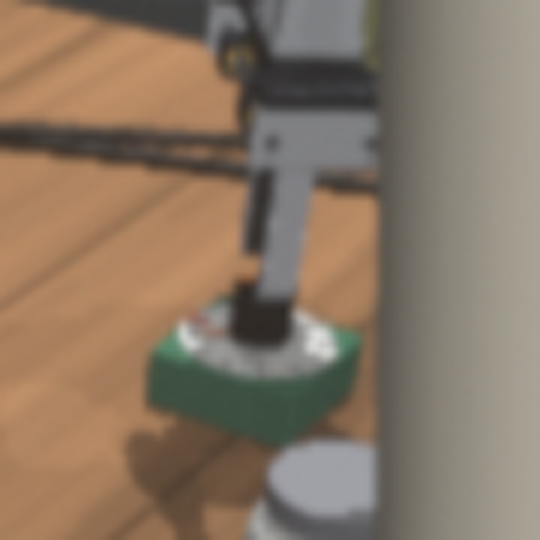

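Request:
play_rows(increments=[[[0.03,-0.0004,0.0015],0,0.05],[[0,0,0],0,0.05],[[0,0,0],0,0.02],[[0,0,0],0,0.0],[[0,0,0],0,0.0]], newtons=40)

```text
t: 45.8
position: [0.4751, -0.4183, 0.0702]
tool_rot: [0.674, 0.214, -0.673, 0.216]
wrist_force: [-0.8, 0.1, 5.9]
gripper_width: 0.0237
```

Request:
play_rows(increments=[[[0,0,0],0,0.0],[[0,0,0],0,0.0]])

```text
t: 46.05
position: [0.4756, -0.4189, 0.0703]
tool_rot: [0.674, 0.214, -0.673, 0.216]
wrist_force: [0.7, 0.6, 5.9]
gripper_width: 0.0119
```

```bash
python3 -c "
from h import *
plan([.4751,-.4183,.069],0)
print(telemetry.sense()['torque'])"
```

```text
t 46.05 pos [ 0.4756 -0.4189  0.0703] hd 0.6177 turn(mod pi) 0.618 turn(full) 0.618 shift after full turn x,y,z: [0.0013, -0.0006, 0.0005] w 0.0119 F [0.7 0.6 5.9]
[ 0.12083969  0.02114819 -0.02443129]
```

```bash
python3 -c "
from h import *
q=lambda u:onz('top',np.array(u)/9+[385,160]-.44,.036)[0,:2]
for a,b in[((280,373),(260,148)),((381,257),(157,265)),((218,360),(316,166)),((334,356),(203,160))]:
    v=q(b)-q(a); print(np.arctan2(v[1],v[0]).round(3),np.hypot(*v).round(4),((q(a)+q(b))/2).round(4))
im=cv2.imread('pics/full31top.png'); box=(385,160,445,220); u=up(im,box); h=cv2.cvtColor(u,cv2.COLOR_BGR2HSV)
g=((h[...,0]>55)&(h[...,0]<95)&(h[...,1]>60)&(h[...,2]>115)).astype(np.uint8)
W,(c,s,b)=quad('top',cv2.morphologyEx(g,cv2.MORPH_CLOSE,np.ones((5,5))),box,.036); print(c.round(4),s.round(4),hdg(b))
"
```

```text
-0.002 0.0738 [ 0.4749 -0.419 ]
1.583 0.0722 [ 0.4745 -0.4186]
-0.535 0.0729 [ 0.474 -0.418]
0.509 0.0746 [ 0.4757 -0.4185]
[ 0.4399 -0.3826] [0.0391 0.0179] [(-0.8016, 0.0179), (0.7692, 0.0391), (2.34, 0.0179), (-2.3724, 0.0391)]
```

Request:
play_rows(increments=[[[-0.002,0,0],0.15,0.0],[[0,0,0],0.15,0.0],[[0,0,0],0.15,0.0],[[0,0,0],0.1,0.0],[[0,0,0],0,0.0]])

```text
t: 46.68
position: [0.4754, -0.4184, 0.0703]
tool_rot: [0.707, 0.024, -0.706, 0.025]
wrist_force: [3.0, -0.7, -4.2]
gripper_width: 0.0114
```

```bash
python3 -c "
from h import *
plan([.4751,-.4183,.069],0)
print(telemetry.sense()['torque'])"
```

```text
t 46.67 pos [ 0.4754 -0.4184  0.0703] hd 0.0687 turn(mod pi) 0.069 turn(full) 0.069 shift after full turn x,y,z: [0.0013, -0.0001, 0.0003] w 0.0114 F [ 3.  -0.7 -4.2]
[-0.20004266 -0.42298774  0.00336972]
```

Request:
play_rows(increments=[[[0,0,0],0.073,0.0],[[0,0,0],0,0.0],[[0,0,0],0,0.0]])

```text
t: 47.05
position: [0.4754, -0.4183, 0.0704]
tool_rot: [0.708, -0.002, -0.707, -0.001]
wrist_force: [4.4, -2.1, -6.5]
gripper_width: 0.0115
```

```bash
python3 -c "
from h import *
plan([.4751,-.4183,.069],0)"
```

```text
t 47.05 pos [ 0.4754 -0.4183  0.0704] hd -0.0037 turn(mod pi) -0.004 turn(full) -0.004 shift after full turn x,y,z: [0.0014, -0.0, 0.0003] w 0.0115 F [ 4.4 -2.1 -6.5]
```

Request:
play_rows(increments=[[[0,0,0],0,0.03],[[0,0,0],0,0.045],[[-0.03,0,0],0,0.05],[[-0.06,0,0],0,0.05],[[-0.03,-0.05,0],0,0.05]])

```text
t: 47.68
position: [0.4758, -0.3712, 0.1941]
tool_rot: [0.708, -0.005, -0.706, -0.001]
wrist_force: [0.7, 0.9, -0.4]
gripper_width: 0.05
```

Request:
play_rows(increments=[[[0,-0.06,0],0,0.05],[[0,-0.06,0],0,0.05],[[0,-0.06,0],0,0.05],[[0,-0.06,0],0,0.05],[[0,-0.06,0],0,0.05]])

```text
t: 48.3
position: [0.4757, -0.0663, 0.1912]
tool_rot: [0.707, -0.002, -0.707, -0.002]
wrist_force: [0.3, -0.7, 0.2]
gripper_width: 0.05
```

Request:
play_rows(increments=[[[0,-0.06,0],0,0.05],[[0,-0.06,0],0,0.05],[[0,-0.06,0],0,0.05],[[0,0,0],0,0.05]])

```text
t: 48.8
position: [0.4764, 0.1154, 0.1911]
tool_rot: [-0.707, -0.001, 0.707, -0.0]
wrist_force: [-0.1, -0.6, 1.0]
gripper_width: 0.05
```

```bash
python3 -c "
from h import *
for n in('top','side'):
    im=snap(n); cv2.imwrite(f'pics/full34{n}.png',im)
im=cv2.imread('pics/full34top.png'); save('dial34.png',im,(385,160,445,220),9); dialm('top',im); save('top34.png',im,(150,100,450,250),2.6)
im=cv2.imread('pics/full34side.png'); save('side34.png',im,(120,90,390,270),2.9)"
```

```text
face ctr [ 0.4752 -0.4183] axes mm [88.4 88.8]
red n 323 r 0.0364 dir -0.006
orange [418.  183.1] 408 z 0.038 r 0.0186 dir -0.651 axisdir 0.007 rel zero -0.645
orange [418.  183.1] 408 z 0.073 r 0.0076 dir 0.067 axisdir 0.007 rel zero 0.073
```

View pics/dial34.png

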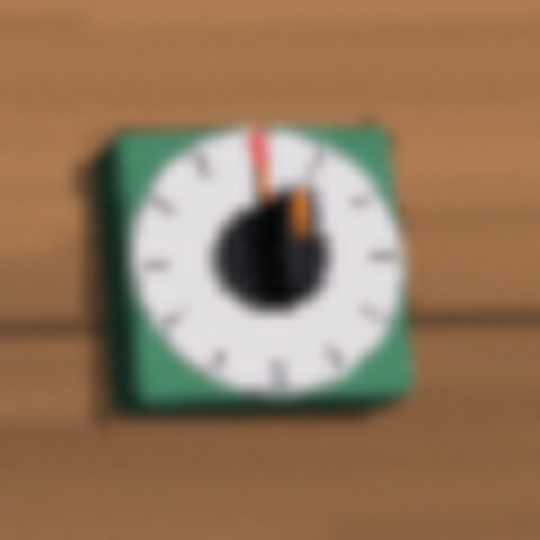

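View pics/top34.png

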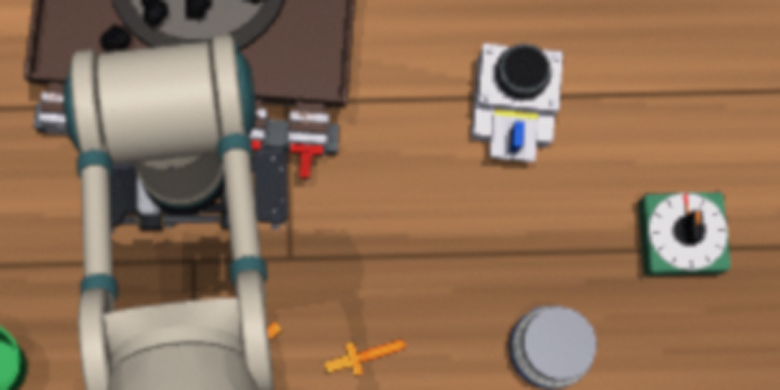

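View pics/side34.png

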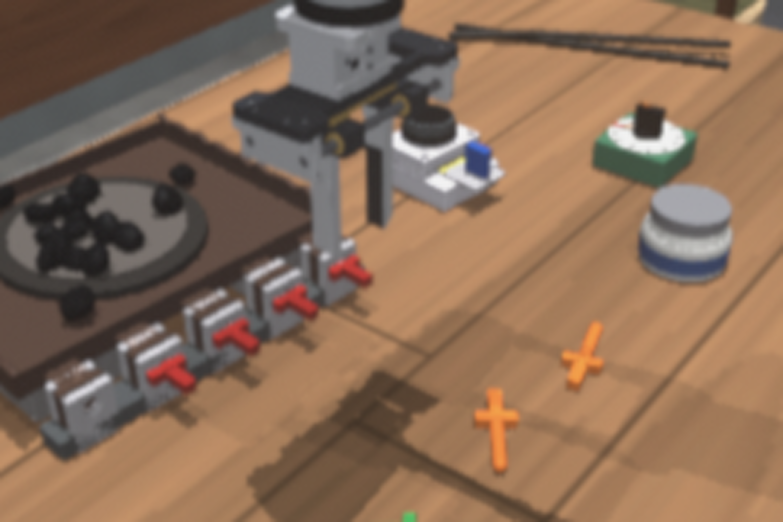

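```bash
python3 - <<'E'
from h import *
for f in("full28side","full34side"):
    k,l,s,c=cv2.connectedComponentsWithStats(redmask(cv2.imread(f"pics/{f}.png"))); print(f,[(c[i].round(1).tolist(),int(s[i,4])) for i in range(1,k) if s[i,4]>25])
d=cv2.absdiff(cv2.imread("pics/full31top.png"),cv2.imread("pics/full34top.png"))[105:175,325:375]; print("gate diff max",d.max(),d.mean().round(2))
from plant import sign_off
print(sign_off())
E
```

```text
full28side [([240.6, 182.7], 62), ([222.1, 193.7], 71), ([201.9, 205.8], 81), ([179.5, 218.4], 96)]
full34side [([240.8, 182.7], 62), ([222.1, 193.6], 69), ([201.8, 205.7], 79), ([179.5, 218.4], 96)]
gate diff max 9 4.05
the job is handed in; nothing more can be done
None
```

The forge is ready to light. All four red pins are home, the blade is set, the dial is on zero, and I handed the job in at about 49 s of the 210 s allowed.

- **Pins:** there were four red pins on the bench. They went into the four right-hand joints as seen from the robot, and the leftmost joint stays empty. Each was pushed until it stopped at about 9–11 N. In the pictures the cross-bars sit against the forks, and the pins had not moved in the last side view.
- **Blade:** the first placing was about 2.3 mm short, so I gripped it again and moved it further in. In the top view the stripe's leading edge is now within about 0.6 mm of the slot's mouth. The blade's tail stands 25.0 mm beyond the front of the sill, as it should.
- **Where the cameras disagreed:** the side view put the stripe 1–3 mm further in than the top view. The stripe is blurred there, so I relied on the top view and the tail distance. The gate area had not changed in the last top picture.
- **Dial:** turned last, by about 0.62 rad clockwise. The pointer's direction measures 0.007 rad against about -0.005 for the zero mark, and the needle meets the red mark in the last picture. A second reading, from the position of the orange strip on the knob, came out 0.07 rad off. I discounted it because the same method is less accurate.

I did not touch the bottle, tin, tub or look-alikes. The gripper was clear of everything when I handed in.

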